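# Load and start the bench mill

### The arm

A 6-joint arm with a two-finger parallel gripper is mounted at the origin on a cart in front of the work surface, level with it; the furniture and walls round the work are solid. World frame = base frame: x ahead of the robot, y to its left, z up, the work surface at z = 0. Lengths are in m, angles in rad, forces in N, time in s.
With the tool pointing down it reaches from about 0.35 to 0.725 m from the base axis. Payload 6 kg.
Tool frame: the origin (TCP) lies between the finger pads; the fingertips stand 11 mm ahead of it and the grasp point (between the pads) lies 8 mm behind it; x points along the fingers, y is the direction in which the jaws open and shut, and the axes are right-handed (so a half turn about x gives the same grasp; the last joint's range is limited). The gripper opens to 85 mm and grips with 20 to 120 N. Pads are 22 mm wide; open, the fingers measure 114 mm over their backs; the gripper's body (76 mm by 85 mm) begins 54 mm behind the grasp point. The pads swing forward as they close: fully open they stand 13 mm farther back than shut.
Start: joints at [-0.95, 0.04, 0.085, 0, -1.615, -0.334], TCP at [0.17, -0.575, 0.205] pointing down, gripper open.
Joint ranges: [-2.56, 2.56], [-1.29, 2.01], [-1.08, 1.49], [-3.29, 1.98], [-2.81, -0.18], [-2.99, 2.99]. Speed limits (rad/s): [2.57, 2.57, 3.01, 3.14, 3.14, 3.14].

### API

Orientations are given as a 3x3 rotation matrix whose columns are the frame's x, y, z axes.
In Python, from plant import robot, imaging, workorder gives the robot as it stands. The module is installed in compiled form; this text tells all that it offers.
- The arm moves only by the tool servo_tool, never from a script. Its argument "rows" is a list of rows, each an object with "linear": the shift along the tool's x, y, z in cm, a list of three; "angular": the turn, a rotation vector about the tool's x, y, z in rad, a list of three. A call has exactly 5 rows; each row shifts and turns the commanded pose from where the row before left it, along the tool's axes as they then stand; what a row does not reach is not made up. A row lasts 1/10 s, in which the tool goes at most 50 mm and 8.59 degrees, less where a joint would pass 70% of its speed; a pose out of reach is approached as far as the arm can. A call is refused whole if a number of a shift passes 5 or a number of a turn 0.15, either way. A call with a gripper value outside its range is refused whole. "gripper" is the closure in counts, from 0 (fully open) to 255 (shut), set as the call begins (left out, the last holds). The fingers move at their own pace and stop on an object; "force" is the grip in N (left out, the last holds). Time passes only in rows, so rows that do not move let the fingers close, or fill a call up. It gives the time, the measured TCP pose, the force and the opening at its end, in the units of the state.
- robot.get_state(): the state, without advancing time (a new reading comes with each control period).
- imaging.read_camera(name): name is "scene" or "side" or "wrist"; returns (picture, depth): 480x640x3 uint8, blue, green, red; 480x640 float32, m along the optical axis (not along the pixel's ray), 0 where there is no reading.
- imaging.camera_params(name): a dict with "fx", "fy", "cx", "cy" (pixels), "position" and "rotation" of the camera in the world. Camera axes: x right, y down, z forward; pixel columns grow to the right and rows downward; lengths in m; the calibration is good to about 2 mm. A picture is of the moment at which its call begins: read the wrist's pose just before it. camera_params takes no time and is no camera call; for the wrist camera it gives the pose at the moment of the call.
- workorder.sign_off(): hands the job in, once; it reports no verdict.
The state is a dict: "clock": time; "joint_positions": joint angles; "qd": joint speeds; "effort": joint torques, N m; "eef_pos": TCP position; "ee_rot": TCP orientation; "ft_force": force on the tool from outside, world axes, zero at the start; "wrist_torque": the same for the moment, N m; "finger_gap": finger opening in m.
Only numpy, scipy, OpenCV 4.12 (cv2) and the standard library are available. Lean on these libraries where they do the work, as an engineer would, in place of code of your own. Each camera call takes 0.05 s, during which the arm holds its last target. There are 200 camera calls.

### The job

The grinding jars on the bench have to go into the mill. Switch the isolator off before you touch anything on the mill or the jars, stand every jar upright and fully home in a nest of its own, swing the clamp bar shut over them, push the locking pin fully home through the fork and the bar's end, and then screw the clamp knob down until it stops tight. Last, switch the isolator on again; do not knock over the dropper bottle behind the mill.

Things in the scene. Friction and masses are not known exactly. Their poses are not given: they have to be found in the camera images.
- jar_0_mid (a point): Grinding jar: upright steel cylinder 58 high, about 0.35 kg; body 44 in diameter, on top a lid 47 in diameter, from 43 to 58 above its base. The point is on its axis half-way up, 29 above its base; z is its axis. Two to four jars, all alike, stand on the bench at the right (absent: None).
- jar_1_mid (a point): Grinding jar like jar_0, the point likewise half-way up (29 above its base); may be absent.
- jar_2_mid (a point): Grinding jar like jar_0, the point likewise half-way up (29 above its base); may be absent.
- jar_3_mid (a point): Grinding jar like jar_0, the point likewise half-way up (29 above its base); may be absent.
- mill: Bench vibratory mill, fixed: grey housing 172 (x) by 340 (y), on it an aluminium table 92 by 360, top 72 high. Origin on the bench under its centre; x to its back, y left, z up. Four nests in a row along y; pivot column of the clamp bar at y = +150 (17 radius, top 165 high), fork at y = -150. On the front ledge at x = -83, y = -60 stands the pin's parking bush, 20 square, top 79 high.
- nest_0 (a point): Nest 0 of the mill: round recess 50 in diameter and 18 deep in the table, for one jar, any jar. The point is the centre of its floor, 54 above the bench, at y = -84 in the mill's frame. A seated jar stands on this floor, its lid top 112 above the bench.
- nest_1 (a point): Nest 1 of the mill: round recess 50 in diameter and 18 deep in the table, for one jar, any jar. The point is the centre of its floor, 54 above the bench, at y = -28 in the mill's frame. A seated jar stands on this floor, its lid top 112 above the bench.
- nest_2 (a point): Nest 2 of the mill: round recess 50 in diameter and 18 deep in the table, for one jar, any jar. The point is the centre of its floor, 54 above the bench, at y = 28 in the mill's frame. A seated jar stands on this floor, its lid top 112 above the bench.
- nest_3 (a point): Nest 3 of the mill: round recess 50 in diameter and 18 deep in the table, for one jar, any jar. The point is the centre of its floor, 54 above the bench, at y = 84 in the mill's frame. A seated jar stands on this floor, its lid top 112 above the bench.
- bar (a joint): Clamp bar, rad: 0 = shut, at its stop, its end in the fork, over the nests; 1.8 to 2.1 at the start = swung open to the back; stop at 2.2. It turns level about the vertical pivot (counter-clockwise from above as it opens) with friction of 0.1 N m, and stays where it is left.
- bar_grip (a point): Point on the clamp bar, 80 from its pivot axis, at mid height (142 above the bench). The bar is 30 wide, 20 high (132 to 152) and 316 long; pinch it across its 30 here. The point's -y axis points along it to the free end. A pressure rail 28 wide hangs under it, underside 120 high when the screw is backed off. The knob stands 150 from the pivot; 8 mm guide rods stick up 12 at 55 and 245.
- bar_pivot (a point): Point on the bar's vertical pivot axis, 142 above the bench, fixed in the mill.
- fork_hole (a point): Centre of the pin hole at the top face of the fork's upper lug, 166 above the bench, fixed in the mill; z up. Below it in line: holes of the upper lug (10 thick), the bar's end (20 thick, when shut) and the lower lug (down to 116), all 12.5 in diameter, chamfered. Lugs 34 (x) by 36 (y), open to the back, joined by a web on the side away from the nests.
- pin_head (a point): Locking pin: steel, 10 in diameter, 54 long, tapered tip, under a knurled head 24 in diameter and 26 high; 70 g. The point is the centre of the head, 13 above its underside and 67 above the tip; z points up the pin. At the start it stands in the parking bush, head underside 79 above the bench. Home in the fork, the head rests on the upper lug: the point is 13 above fork_hole.
- screw (a joint): Clamp screw in the middle of the bar, rad: 0 = backed off (at the start), 4.0 = tight, at its stop, the pressure rail on the jar lids. It grows as it is turned clockwise seen from above; knob and rail sink 2 mm per rad. Friction 0.06 N m; stays where it is left. It needs more than one grasp.
- knob_grip (a point): Centre of the clamp screw's knurled black knob: 40 in diameter, 26 high, axis vertical, the point half-way up it; 179 above the bench when backed off, 171 when tight (bar top 152). It swings with the bar.
- isolator (a joint): Rotary isolator handle, rad: 0 = on (at the start), 1.571 = off; it grows counter-clockwise seen from above. A spring cam holds it in both end positions (up to 0.17 N m to turn it) and throws it the rest of the way once well past the middle; let go before the middle, it springs back.
- handle_grip (a point): Centre of the isolator handle's grip blade, on its vertical axis, 93 above the bench. The blade is 14 thick and 56 long, 75 to 106 above the bench, on a disc 54 in diameter; pinch it across its 14. The point's x axis runs along the blade to the end with the white index line, y across it.
- isolator_box: Enclosure of the isolator, fixed to the bench: 104 square, 62 high. Origin under its centre; x to its back, y left. The handle's index points along its y (ring mark) when off, along its x (bar mark) when on.
- dropper: Small brown glass dropper bottle, 33 in diameter, 102 high, standing behind the mill; origin at the centre of its base. Leave it alone.
There are look-alikes about, which are no part of the job. Leave any red look-alike of the part that bears jar_1_mid alone. What is shaped like the part that bears jar_0_mid but red is not meant.

How it is judged:
On the way, in this order (a step that is already met when the one before it is completed fails the run):
1. the isolator is switched off (value of joint isolator above 1.45 rad), for 0.2 s.
2. every jar present stands upright on the floor of a nest (((horizontal distance between jar_0_mid and nest_0 below 0.006 m and z of jar_0_mid in the frame of nest_0 between 0.025 and 0.032 m and angle between jar_0_mid's own z axis and vertical below 0.06 rad) or (horizontal distance between jar_0_mid and nest_1 below 0.006 m and z of jar_0_mid in the frame of nest_1 between 0.025 and 0.032 m and angle between jar_0_mid's own z axis and vertical below 0.06 rad) or (horizontal distance between jar_0_mid and nest_2 below 0.006 m and z of jar_0_mid in the frame of nest_2 between 0.025 and 0.032 m and angle between jar_0_mid's own z axis and vertical below 0.06 rad) or (horizontal distance between jar_0_mid and nest_3 below 0.006 m and z of jar_0_mid in the frame of nest_3 between 0.025 and 0.032 m and angle between jar_0_mid's own z axis and vertical below 0.06 rad)) and ((horizontal distance between jar_1_mid and nest_0 below 0.006 m and z of jar_1_mid in the frame of nest_0 between 0.025 and 0.032 m and angle between jar_1_mid's own z axis and vertical below 0.06 rad) or (horizontal distance between jar_1_mid and nest_1 below 0.006 m and z of jar_1_mid in the frame of nest_1 between 0.025 and 0.032 m and angle between jar_1_mid's own z axis and vertical below 0.06 rad) or (horizontal distance between jar_1_mid and nest_2 below 0.006 m and z of jar_1_mid in the frame of nest_2 between 0.025 and 0.032 m and angle between jar_1_mid's own z axis and vertical below 0.06 rad) or (horizontal distance between jar_1_mid and nest_3 below 0.006 m and z of jar_1_mid in the frame of nest_3 between 0.025 and 0.032 m and angle between jar_1_mid's own z axis and vertical below 0.06 rad)) and ((horizontal distance between jar_2_mid and nest_0 below 0.006 m and z of jar_2_mid in the frame of nest_0 between 0.025 and 0.032 m and angle between jar_2_mid's own z axis and vertical below 0.06 rad) or (horizontal distance between jar_2_mid and nest_1 below 0.006 m and z of jar_2_mid in the frame of nest_1 between 0.025 and 0.032 m and angle between jar_2_mid's own z axis and vertical below 0.06 rad) or (horizontal distance between jar_2_mid and nest_2 below 0.006 m and z of jar_2_mid in the frame of nest_2 between 0.025 and 0.032 m and angle between jar_2_mid's own z axis and vertical below 0.06 rad) or (horizontal distance between jar_2_mid and nest_3 below 0.006 m and z of jar_2_mid in the frame of nest_3 between 0.025 and 0.032 m and angle between jar_2_mid's own z axis and vertical below 0.06 rad)) and ((horizontal distance between jar_3_mid and nest_0 below 0.006 m and z of jar_3_mid in the frame of nest_0 between 0.025 and 0.032 m and angle between jar_3_mid's own z axis and vertical below 0.06 rad) or (horizontal distance between jar_3_mid and nest_1 below 0.006 m and z of jar_3_mid in the frame of nest_1 between 0.025 and 0.032 m and angle between jar_3_mid's own z axis and vertical below 0.06 rad) or (horizontal distance between jar_3_mid and nest_2 below 0.006 m and z of jar_3_mid in the frame of nest_2 between 0.025 and 0.032 m and angle between jar_3_mid's own z axis and vertical below 0.06 rad) or (horizontal distance between jar_3_mid and nest_3 below 0.006 m and z of jar_3_mid in the frame of nest_3 between 0.025 and 0.032 m and angle between jar_3_mid's own z axis and vertical below 0.06 rad))), for 0.2 s.
3. the bar is shut and the locking pin is home through fork and bar (value of joint bar below 0.025 rad and horizontal distance between pin_head and fork_hole below 0.004 m and z of pin_head in the frame of fork_hole between 0.009 and 0.0155 m and angle between pin_head's own z axis and vertical below 0.1 rad), for 0.2 s.
4. the clamp screw is tight (value of joint screw above 3.8 rad), for 0.2 s.
5. the isolator is switched on again (value of joint isolator below 0.12 rad), for 0.2 s.
At the end, for the whole second after the job is handed in: Each present jar is in a nest (axis within 6 mm, on its floor, tilt under 0.06 rad); bar shut (0.025 rad); pin home (head within 2.5 mm of the lug and 4 mm of the hole's axis) and at rest; screw at 3.8 rad or more; isolator on (within 0.12 rad) (all of step 2 and all of step 3 and value of joint screw above 3.8 rad and value of joint isolator below 0.12 rad and linear speed of pin below 0.02 m/s); the robot touches nothing.
It fails at once if the fingers handle a jar, the pin, the bar or its screw while the isolator is on (value of joint isolator below 0.8 rad and (contact force between the fingers and jar_0 above 1 N or contact force between the fingers and jar_1 above 1 N or contact force between the fingers and jar_2 above 1 N or contact force between the fingers and jar_3 above 1 N or contact force between the fingers and bar above 1 N or contact force between the fingers and pin above 1 N)).
It fails at once if the dropper bottle is knocked over (angle between dropper's own z axis and vertical above 0.6 rad).
Of jar_0, jar_1, jar_2, jar_3 only 2 to 4 are there at a start; the rules pass over those that are not, and their reading is None.
At some moment in a run one of jar_0, jar_1, jar_2, jar_3 may be knocked a few centimetres aside while the robot is not near it.
It also fails if it takes over 210 s, if anything falls off the work surface, if the arm or the gripper's body presses on something with over 40 N, if the wrist force passes 120 N, or if a joint passes its speed limit or range.

## Working session

There is one attempt and no reset: what is moved stays moved. The work goes in short steps, Python scripts to look and compute and a tool call to move; the robot and the scene stay as the last step left them, time stands still between calls to the robot, and variables do not carry over. Pictures are saved under pics/ and viewed, about 12 in all and at most 16, crops included, and the job is handed in when it is done.

Besides the shell and the picture viewer there is one more tool, called after "Call:" by a JSON object that holds its "fn" and its "kwargs". servo_tool: Moves the arm, as the interface text tells. Its arguments: {"type":"object","properties":{"rows":{"type":"array","items":{"type":"object","properties":{"linear":{"type":"array","items":{"type":"number"}},"angular":{"type":"array","items":{"type":"number"}}}}},"gripper":{"type":"number"},"force":{"type":"number"}},"required":["rows"]}

```bash
mkdir -p pics; cat > h.py <<'E'
import numpy as np, cv2
from plant import robot, imaging, workorder
def snap(name, fn=None):
    p=imaging.camera_params(name); im,d=imaging.read_camera(name)
    if fn: cv2.imwrite('pics/%s.png'%fn, im)
    np.savez('last_%s.npz'%name, im=im, d=d, **{k:np.array(v) for k,v in p.items()})
    return im,d,p
def load(name):
    z=np.load('last_%s.npz'%name); return z['im'],z['d'],z
def cloud(d,p):
    v,u=np.mgrid[0:480,0:640]
    c=np.stack([(u-p['cx'])/p['fx']*d,(v-p['cy'])/p['fy']*d,d],-1)
    return c@np.array(p['rotation']).T+np.array(p['position'])
E
python3 - <<'E'
from h import *
s=robot.get_state(); print({k:np.round(v,4).tolist() for k,v in s.items()})
for n in ('scene','side'):
    im,d,p=snap(n,n+'0'); print(n,p)
E
```

```text
{'clock': 0.0, 'joint_positions': [-0.9503, 0.0408, 0.0838, -0.0005, -1.6155, -0.3337], 'qd': [0.0, -0.0007, 0.0014, -0.0007, 0.0003, -0.0001], 'effort': [0.0006, -36.821, 34.7425, 6.9324, -0.0053, -0.0], 'eef_pos': [0.1697, -0.5751, 0.2045], 'ee_rot': [[-0.0006, -0.2829, 0.9591], [0.0016, 0.9591, 0.2829], [-1.0, 0.0017, -0.0001]], 'ft_force': [-0.6387, -1.0827, 0.2998], 'wrist_torque': [0.0679, -0.02, -0.0178], 'finger_gap': 0.0853}
scene {'fx': 494.98561479859666, 'fy': 494.98561479859666, 'cx': 322.34467103968046, 'cy': 250.21553379982234, 'position': array([-0.30529965,  0.43677718,  1.18753308]), 'rotation': array([[-0.47378391, -0.62823444,  0.61713069],
       [-0.88062713,  0.33403237, -0.33603307],
       [ 0.00496592, -0.70266909, -0.71149946]])}
side {'fx': 615.6812970653489, 'fy': 615.6812970653489, 'cx': 323.29759452683857, 'cy': 238.0502140336, 'position': array([-0.3021853 , -1.43706841,  0.78123119]), 'rotation': array([[ 0.84631279, -0.18003207,  0.50134131],
       [-0.53230894, -0.32124353,  0.78323035],
       [ 0.02004607, -0.92972633, -0.36770519]])}
```

View pics/scene0.png

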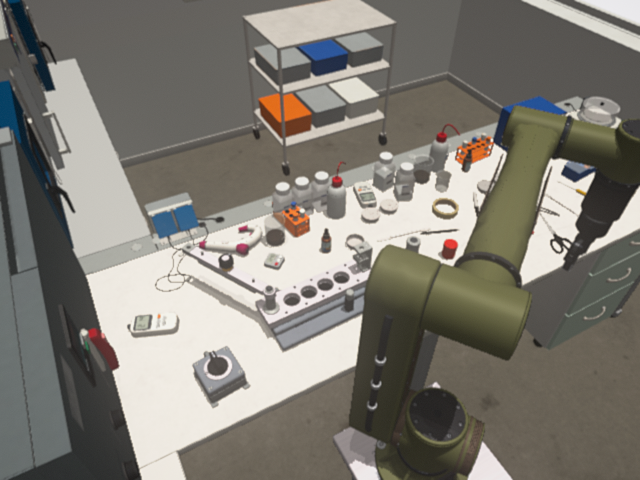

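View pics/side0.png

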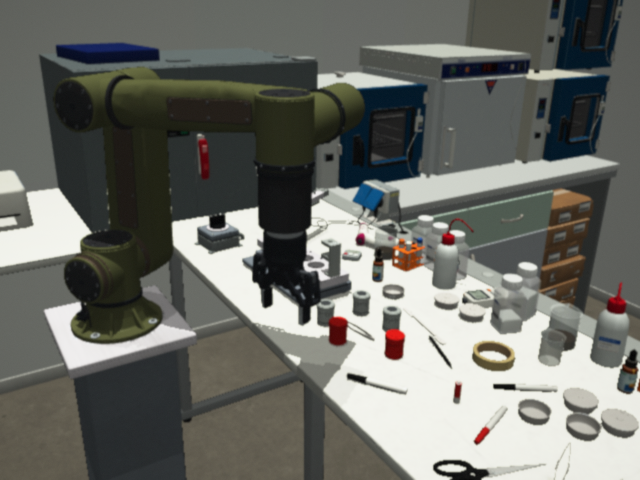

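```bash
cat >> h.py <<'E'
def ortho(names,fn,x0,x1,y0,y1,mm,zmax=0.2):
    # top view: up = +x, left = +y
    W=int((y1-y0)/mm*1000);H=int((x1-x0)/mm*1000)
    im=np.zeros((H,W,3),np.uint8);zb=np.full((H,W),-1.)
    for n in names:
        c,d,p=load(n);P=cloud(d,p).reshape(-1,3);C=c.reshape(-1,3)
        m=(d.reshape(-1)>0)&(P[:,2]<zmax)&(P[:,2]>-.02);P=P[m];C=C[m]
        r=((x1-P[:,0])/mm*1000).astype(int);q=((y1-P[:,1])/mm*1000).astype(int)
        k=(r>=0)&(r<H)&(q>=0)&(q<W)
        r,q,P,C=r[k],q[k],P[k],C[k];o=np.argsort(P[:,2])
        for a,b,z,cc in zip(r[o],q[o],P[o,2],C[o]):
            if z>zb[a,b]: zb[a,b]=z;im[a,b]=cc
    if fn: cv2.imwrite('pics/%s.png'%fn,im)
    return im,zb
def px(n,u,v,w=1):
    c,d,p=load(n);P=cloud(d,p);q=P[v-w:v+w+1,u-w:u+w+1].reshape(-1,3);return np.median(q,0)
E
python3 - <<'E'
from h import *
im,zb=ortho(['scene','side'],None,.1,.9,-.6,.6,2)
cv2.imwrite('pics/o1.png',cv2.resize(cv2.dilate(im,np.ones((2,2))),None,fx=1.3,fy=1.3))
for n,l in (('scene',[(269,291),(362,250),(413,238),(450,243),(215,355),(226,260),(349,292),(326,235)]),('side',[(326,302),(361,292),(391,309),(338,320),(395,333)])):
    for u,v in l: print(n,u,v,np.round(px(n,u,v),3))
E
```

```text
scene 269 291 [0.52  0.151 0.157]
scene 362 250 [ 0.528 -0.149  0.164]
scene 413 238 [ 0.585 -0.387  0.058]
scene 450 243 [ 0.509 -0.481  0.057]
scene 215 355 [0.434 0.343 0.104]
scene 226 260 [0.649 0.22  0.193]
scene 349 292 [ 0.453 -0.063  0.103]
scene 326 235 [ 0.711 -0.13   0.079]
side 326 302 [ 0.456 -0.272  0.058]
side 361 292 [ 0.563 -0.272  0.059]
side 391 309 [ 0.576 -0.387  0.058]
side 338 320 [ 0.431 -0.365  0.058]
side 395 333 [ 0.51  -0.483  0.058]
```

View pics/o1.png

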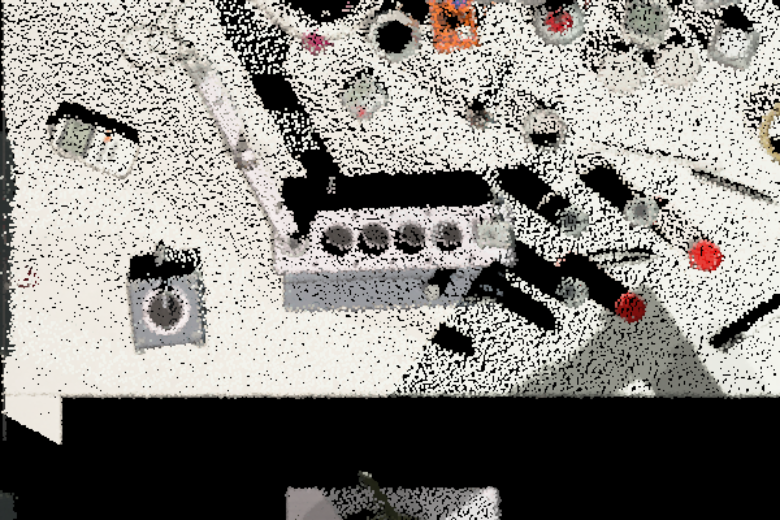

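```bash
cat >> h.py <<'E'
def pts(n,zlo,zhi,x0,x1,y0,y1):
    c,d,p=load(n);P=cloud(d,p).reshape(-1,3);C=c.reshape(-1,3)
    m=(d.reshape(-1)>0)&(P[:,2]>zlo)&(P[:,2]<zhi)&(P[:,0]>x0)&(P[:,0]<x1)&(P[:,1]>y0)&(P[:,1]<y1)
    return P[m],C[m]
def circ(P,r):
    from scipy.optimize import least_squares
    c,R=cv2.minEnclosingCircle(P[:,:2].astype(np.float32)); return np.round([*c,R],4),np.round(P[:,:2].mean(0),4),np.round((P[:,:2].max(0)+P[:,:2].min(0))/2,4),len(P),np.round(np.median(P[:,2]),4)
E
python3 - <<'E'
from h import *
for n in ('scene','side'):
    print(n)
    for nm,z0,z1,cx,cy,r in [('jarA',.053,.063,.456,-.272,.032),('jarB',.053,.063,.563,-.272,.032),('jarC',.053,.063,.58,-.387,.032),('col',.158,.17,.52,.15,.022),('fork',.160,.17,.53,-.15,.03),('pin',.1,.11,.453,-.063,.02),('blade',.1,.112,.434,.343,.04),('drop',.09,.11,.72,-.13,.03)]:
        P,C=pts(n,z0,z1,cx-r,cx+r,cy-r,cy+r)
        if len(P)>5: print(nm,*circ(P,r))
    P,_=pts(n,.066,.078,.4,.65,-.25,.25)
    if len(P)>50:print('table',cv2.minAreaRect(P[:,:2].astype(np.float32)),np.median(P[:,2]))
    P,_=pts(n,.057,.067,.3,.55,.25,.45)
    if len(P)>50:print('box',cv2.minAreaRect(P[:,:2].astype(np.float32)),np.median(P[:,2]))
    P,_=pts(n,.1,.112,.39,.48,.3,.39)
    if len(P)>20:print('blade',cv2.minAreaRect(P[:,:2].astype(np.float32)),np.median(P[:,2]))
    P,_=pts(n,.146,.158,.5,.9,.1,.5)
    if len(P)>50:print('bar',cv2.minAreaRect(P[:,:2].astype(np.float32)),np.median(P[:,2]))
E
```

```text
scene
jarC [ 0.5734 -0.3826  0.0235] [ 0.5743 -0.3816] [ 0.5745 -0.3827] 103 0.0568
col [0.527  0.1498 0.0119] [0.5249 0.1488] [0.5247 0.1501] 32 0.1622
fork [ 0.5388 -0.1567  0.0282] [ 0.5379 -0.1558] [ 0.5382 -0.1562] 138 0.1645
pin [ 0.4514 -0.065   0.0121] [ 0.4505 -0.0636] [ 0.4504 -0.0637] 42 0.104
blade [0.4221 0.3476 0.0275] [0.4211 0.3467] [0.4221 0.3466] 105 0.1042
drop [ 0.7153 -0.1356  0.0067] [ 0.7169 -0.1341] [ 0.7159 -0.1351] 13 0.0957
table ((0.5114392638206482, -0.001362815499305725), (0.14525535702705383, 0.3601715862751007), 0.3270985186100006) 0.07104800957960422
box ((0.42083126306533813, 0.3461908996105194), (0.10539428889751434, 0.10376730561256409), 6.932992458343506) 0.06146090057920506
blade ((0.42125198245048523, 0.34615904092788696), (0.05667903646826744, 0.014771265909075737), 5.321662425994873) 0.10424818233145006
bar ((0.6600915789604187, 0.22000250220298767), (0.3358193337917328, 0.03608984872698784), 28.065174102783203) 0.150719528730759
side
jarA [ 0.4518 -0.2792  0.0251] [ 0.4497 -0.282 ] [ 0.4506 -0.2791] 129 0.0577
jarB [ 0.5609 -0.2786  0.0258] [
[... 176 characters left out ...]
.5386 -0.1573] 97 0.1655
blade [0.4224 0.3389 0.0284] [0.4224 0.339 ] [0.4231 0.3389] 43 0.104
drop [ 0.7223 -0.1397  0.0086] [ 0.7194 -0.1399] [ 0.7215 -0.1394] 16 0.0952
table ((0.534548819065094, -0.0045158714056015015), (0.098789282143116, 0.37051713466644287), 1.9131327867507935) 0.07165972595958747
box ((0.4222909212112427, 0.33874717354774475), (0.10661277920007706, 0.12483929842710495), 6.45849084854126) 0.06161124495161252
blade ((0.4229223430156708, 0.33893483877182007), (0.054311662912368774, 0.01921657845377922), 4.1891703605651855) 0.10398499442272058
bar ((0.7573617100715637, 0.26426464319229126), (0.12314366549253464, 0.03566243499517441), 27.3326473236084) 0.15152458447475192
```

Call:
{"fn": "servo_tool", "kwargs": {"rows": [{"linear": [-2,0,0]},{"linear": [-2,0,0]},{"linear": [-2,0,0]},{"linear": [-1.5,0,0]},{"linear": [0,0,0]}], "gripper": 0, "force": 40}}

```text
schema error: expected keys linear, angular
```

Call:
{"fn": "servo_tool", "kwargs": {"rows": [{"linear": [0,2,3]},{"linear": [0,2,3]},{"linear": [0,2,3]},{"linear": [0,2,3]},{"linear": [0,2,3]}]}}

```text
schema error: expected keys linear, angular
```

Call:
{"fn": "servo_tool", "kwargs": {"rows": [{"linear": [0,2,3]},{"linear": [0,2,3]},{"linear": [0,2,3]},{"linear": [0,2,3]},{"linear": [0,2,3]}]}}

```text
schema error: expected keys linear, angular
```

Call:
{"fn": "servo_tool", "kwargs": {"rows": [{"linear": [0,2.7,1.3]},{"linear": [0,2.7,1.3]},{"linear": [0,2.7,1.3]},{"linear": [0,2.7,1.3]},{"linear": [0,2.7,1.3]}]}}

```text
schema error: expected keys linear, angular
```

Call:
{"fn": "servo_tool", "kwargs": {"rows": [{"linear": [0,2.7,1.3]},{"linear": [0,2.7,1.3]},{"linear": [0,2.7,1.3]},{"linear": [0,2.7,1.3]},{"linear": [0,2.7,1.3]}]}}

```text
schema error: expected keys linear, angular
```

```bash
cat >> h.py <<'E'
def go(x,y,z,yaw=None):
    """tool shift (cm) to the target with the present axes; yaw = jaw axis angle from world x, deg"""
    s=robot.get_state();R=np.array(s['ee_rot']);p=np.array(s['eef_pos'])
    d=R.T@(np.array([x,y,z])-p)*100
    a=np.degrees(np.arctan2(R[1,1],R[0,1]))
    out=f"t={s['clock']:.1f} p={np.round(p,4)} shift={np.round(d,2)} jaw={a:.2f} tilt={np.round(R[:2,0],4)} q1={s['joint_positions'][0]:.2f} q6={s['joint_positions'][5]:.2f} F={np.round(s['ft_force'],1)} gap={s['finger_gap']:.4f}"
    if yaw is not None:
        w=(yaw-a+90)%180-90; out+=f" turn_x={-np.radians(w):.3f}"
    print(out)
E
python3 - <<'E'
from h import *
go(.42,.343,.28,95.5)
im,d,p=snap('wrist','w0');print(p['position'],np.round(p['rotation'],3),p['fx'])
im,d,p=snap('scene');im,d,p=snap('side','side1')
for n in ('scene','side'):
    print(n)
    for nm,z0,z1,cx,cy,r in [('jarA',.053,.063,.452,-.279,.032),('jarB',.053,.063,.561,-.279,.032),('jarC',.053,.063,.575,-.386,.032),('pin',.1,.11,.451,-.064,.02)]:
        P,C=pts(n,z0,z1,cx-r,cx+r,cy-r,cy+r)
        if len(P)>5: print(nm,*circ(P,r))
E
```

```text
t=0.1 p=[ 0.1697 -0.5751  0.2046] shift=[-7.42 81.   49.98] jaw=106.43 tilt=[-0.0006  0.0015] q1=-0.95 q6=-0.33 F=[ 0.1 -0.5  0.7] gap=0.0853 turn_x=0.191
[ 0.09769934 -0.59664717  0.37260238] [[-0.283  0.915  0.287]
 [ 0.959  0.27   0.087]
 [ 0.002  0.3   -0.954]] 334.688215875946
scene
jarC [ 0.5753 -0.3813  0.0251] [ 0.5745 -0.381 ] [ 0.5742 -0.3833] 98 0.0567
pin [ 0.4515 -0.0642  0.0126] [ 0.4507 -0.063 ] [ 0.4511 -0.0631] 43 0.1038
side
jarA [ 0.4533 -0.2799  0.0272] [ 0.4497 -0.2824] [ 0.4508 -0.281 ] 132 0.0579
jarB [ 0.56   -0.2808  0.0256] [ 0.5578 -0.2826] [ 0.5595 -0.2802] 134 0.058
jarC [ 0.5743 -0.3876  0.0265] [ 0.5736 -0.3905] [ 0.5734 -0.3867] 150 0.0573
```

View pics/w0.png

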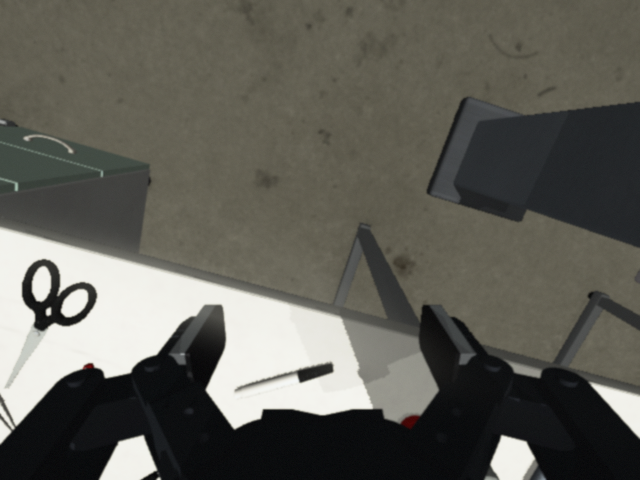

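Call:
{"fn": "servo_tool", "kwargs": {"rows": [{"linear": [-2,0,0],"angular": [0,0,0]},{"linear": [-2,0,0],"angular": [0,0,0]},{"linear": [-2,0,0],"angular": [0,0,0]},{"linear": [-1.5,0,0],"angular": [0,0,0]},{"linear": [0,0,0],"angular": [0,0,0]}], "gripper": 0, "force": 40}}

```text
clock: 0.75
eef_pos: [0.1698, -0.5762, 0.2829]
ee_rot: [[0.001, -0.283, 0.959], [-0.004, 0.959, 0.283], [-1.0, -0.004, 0.0]]
ft_force: [-0.1, 0.9, 0.1]
finger_gap: 0.0855
```

Call:
{"fn": "servo_tool", "kwargs": {"rows": [{"linear": [0,2,3],"angular": [0,0,0]},{"linear": [0,2,3],"angular": [0,0,0]},{"linear": [0,2,3],"angular": [0,0,0]},{"linear": [0,2,3],"angular": [0,0,0]},{"linear": [0,2,3],"angular": [0,0,0]}]}}

```text
clock: 1.25
eef_pos: [0.2859, -0.4357, 0.2791]
ee_rot: [[-0.001, -0.283, 0.959], [0.001, 0.959, 0.283], [-1.0, 0.001, -0.0]]
ft_force: [0.9, -0.2, 0.0]
finger_gap: 0.0855
```

Call:
{"fn": "servo_tool", "kwargs": {"rows": [{"linear": [0,2,3],"angular": [0,0,0]},{"linear": [0,2,3],"angular": [0,0,0]},{"linear": [0,2,3],"angular": [0,0,0]},{"linear": [0,2,3],"angular": [0,0,0]},{"linear": [0,2,3],"angular": [0,0,0]}]}}

```text
clock: 1.75
eef_pos: [0.4015, -0.2973, 0.2793]
ee_rot: [[-0.001, -0.283, 0.959], [0.001, 0.959, 0.283], [-1.0, 0.001, -0.001]]
ft_force: [0.4, -1.0, 0.5]
finger_gap: 0.0854
```

Call:
{"fn": "servo_tool", "kwargs": {"rows": [{"linear": [0,2.7,1.3],"angular": [0,0,0]},{"linear": [0,2.7,1.3],"angular": [0,0,0]},{"linear": [0,2.7,1.3],"angular": [0,0,0]},{"linear": [0,2.7,1.3],"angular": [0,0,0]},{"linear": [0,2.7,1.3],"angular": [0,0,0]}]}}

```text
clock: 2.25
eef_pos: [0.4249, -0.1495, 0.2793]
ee_rot: [[-0.001, -0.283, 0.959], [0.0, 0.959, 0.283], [-1.0, 0.001, -0.001]]
ft_force: [0.7, -0.0, -0.9]
finger_gap: 0.0856
```

Call:
{"fn": "servo_tool", "kwargs": {"rows": [{"linear": [0,2.7,1.3],"angular": [0,0,0]},{"linear": [0,2.7,1.3],"angular": [0,0,0]},{"linear": [0,2.7,1.3],"angular": [0,0,0]},{"linear": [0,2.7,1.3],"angular": [0,0,0]},{"linear": [0,2.7,1.3],"angular": [0,0,0]}]}}

```text
clock: 2.75
eef_pos: [0.449, -0.0017, 0.2793]
ee_rot: [[-0.001, -0.283, 0.959], [0.0, 0.959, 0.283], [-1.0, 0.0, -0.001]]
ft_force: [0.7, -0.1, -0.3]
finger_gap: 0.0851
```

```bash
python3 - <<'E'
from h import *
go(.42,.343,.28,95.5)
im,d,p=snap('wrist','w1')
E
```

```text
t=2.8 p=[ 0.449  -0.0017  0.2793] shift=[-0.06 33.88  6.98] jaw=106.45 tilt=[-0.0011  0.0001] q1=0.45 q6=-1.73 F=[ 0.7 -0.1 -0.3] gap=0.0851 turn_x=0.191
```

Call:
{"fn": "servo_tool", "kwargs": {"rows": [{"linear": [0,3.4,0.7],"angular": [0,0,0]},{"linear": [0,3.4,0.7],"angular": [0,0,0]},{"linear": [0,3.4,0.7],"angular": [0,0,0]},{"linear": [0,3.4,0.7],"angular": [0,0,0]},{"linear": [0,3.4,0.7],"angular": [0,0,0]}]}}

```text
clock: 3.3
eef_pos: [0.4341, 0.1713, 0.2794]
ee_rot: [[-0.001, -0.283, 0.959], [-0.0, 0.959, 0.283], [-1.0, 0.0, -0.001]]
ft_force: [1.0, 0.6, -0.9]
finger_gap: 0.0858
```

Call:
{"fn": "servo_tool", "kwargs": {"rows": [{"linear": [0,3.4,0.7],"angular": [0,0,0]},{"linear": [0,3.4,0.7],"angular": [0,0,0]},{"linear": [0,3.4,0.7],"angular": [0,0,0]},{"linear": [0,3.4,0.7],"angular": [0,0,0]},{"linear": [0,3.4,0.7],"angular": [0,0,0]}]}}

```text
clock: 3.8
eef_pos: [0.4196, 0.3442, 0.2793]
ee_rot: [[-0.001, -0.283, 0.959], [-0.001, 0.959, 0.283], [-1.0, -0.0, -0.001]]
ft_force: [-0.4, 0.3, 0.3]
finger_gap: 0.085
```

Call:
{"fn": "servo_tool", "kwargs": {"rows": [{"linear": [0,0,0],"angular": [0.1,0,0]},{"linear": [0,0,0],"angular": [0.09,0,0]},{"linear": [0,0,0],"angular": [0,0,0]},{"linear": [0,0,0],"angular": [0,0,0]},{"linear": [0,0,0],"angular": [0,0,0]}]}}

```text
clock: 4.3
eef_pos: [0.4202, 0.3426, 0.2802]
ee_rot: [[-0.0, -0.098, 0.995], [-0.0, 0.995, 0.098], [-1.0, -0.0, -0.0]]
ft_force: [-1.0, -0.3, 1.2]
finger_gap: 0.0855
```

```bash
python3 - <<'E'
from h import *
import shutil; shutil.copy('last_wrist.npz','last_wmill.npz')
go(.42,.343,.28,95.5)
im,d,p=snap('wrist','w2')
P,_=pts('wrist',.098,.112,.36,.48,.28,.41); print(len(P),cv2.minAreaRect(P[:,:2].astype(np.float32)),P[:,2].mean())
P,_=pts('wrist',.057,.067,.3,.55,.25,.45);print('box',cv2.minAreaRect(P[:,:2].astype(np.float32)))
# mill from wmill
for nm,z0,z1,cx,cy,r in [('col',.158,.17,.525,.15,.022),('pin',.1,.11,.451,-.064,.02)]:
    P,C=pts('wmill',z0,z1,cx-r,cx+r,cy-r,cy+r)
    if len(P)>5: print(nm,*circ(P,r))
P,_=pts('wmill',.066,.078,.4,.65,-.25,.25);print('table',cv2.minAreaRect(P[:,:2].astype(np.float32)),len(P))
a=cv2.imread('pics/w1.png');b=cv2.imread('pics/w2.png');cv2.imwrite('pics/w12.png',cv2.resize(np.hstack([a,b]),(800,300)))
E
```

```text
t=4.3 p=[0.4202 0.3426 0.2802] shift=[ 0.02  0.04 -0.02] jaw=95.63 tilt=[-0.0003 -0.    ] q1=1.05 q6=-2.53 F=[-1.  -0.3  1.2] gap=0.0855 turn_x=0.002
669 ((0.4239954948425293, 0.3479234576225281), (0.05518683046102524, 0.012891512364149094), 5.684942722320557) 0.10530570360900049
box ((0.4244559109210968, 0.3484135568141937), (0.10387753695249557, 0.10378297418355942), 6.085213661193848)
pin [ 0.4541 -0.0629  0.0121] [ 0.4538 -0.0627] [ 0.4538 -0.0626] 398 0.1044
table ((0.5122215747833252, -0.0007190555334091187), (0.13982228934764862, 0.36047399044036865), 2.10103440284729) 14541
```

View pics/w12.png

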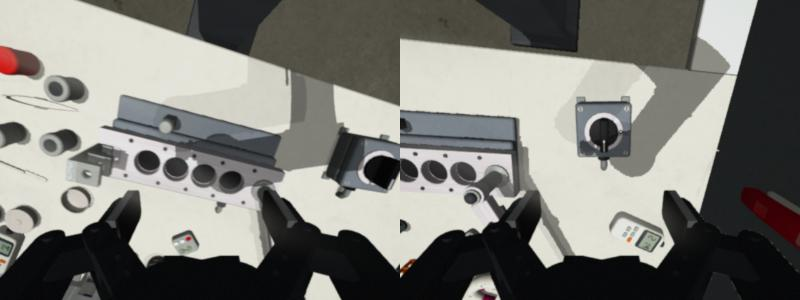

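Call:
{"fn": "servo_tool", "kwargs": {"rows": [{"linear": [4,0.45,0.38],"angular": [0,0,0]},{"linear": [4,0,0],"angular": [0,0,0]},{"linear": [4,0,0],"angular": [0,0,0]},{"linear": [4,0,0],"angular": [0,0,0]},{"linear": [2,0,0],"angular": [0,0,0]}]}}

```text
clock: 4.85
eef_pos: [0.4222, 0.3462, 0.0962]
ee_rot: [[-0.004, -0.097, 0.995], [-0.003, 0.995, 0.097], [-1.0, -0.003, -0.004]]
ft_force: [-0.3, 0.3, 0.4]
finger_gap: 0.0854
```

Call:
{"fn": "servo_tool", "kwargs": {"rows": [{"linear": [1,0,0],"angular": [0,0,0]},{"linear": [0,0,0],"angular": [0,0,0]},{"linear": [0,0,0],"angular": [0,0,0]},{"linear": [0,0,0],"angular": [0,0,0]},{"linear": [0,0,0],"angular": [0,0,0]}]}}

```text
clock: 5.35
eef_pos: [0.424, 0.3484, 0.092]
ee_rot: [[0.001, -0.097, 0.995], [0.002, 0.995, 0.097], [-1.0, 0.002, 0.001]]
ft_force: [-0.8, 0.4, 0.6]
finger_gap: 0.0853
```

Call:
{"fn": "servo_tool", "kwargs": {"rows": [{"linear": [0,0,0],"angular": [0,0,0]},{"linear": [0,0,0],"angular": [0,0,0]},{"linear": [0,0,0],"angular": [0,0,0]},{"linear": [0,0,0],"angular": [0,0,0]},{"linear": [0,0,0],"angular": [0,0,0]}], "gripper": 255, "force": 60}}

```text
clock: 5.85
eef_pos: [0.4235, 0.3477, 0.0905]
ee_rot: [[-0.0, -0.097, 0.995], [-0.0, 0.995, 0.097], [-1.0, -0.0, -0.0]]
ft_force: [-1.2, -0.6, -0.5]
finger_gap: 0.0122
```

Call:
{"fn": "servo_tool", "kwargs": {"rows": [{"linear": [0,0,0],"angular": [0,0,0]},{"linear": [0,0,0],"angular": [0,0,0]},{"linear": [0,0,0],"angular": [0,0,0]},{"linear": [0,0,0],"angular": [0,0,0]},{"linear": [0,0,0],"angular": [0,0,0]}]}}

```text
clock: 6.35
eef_pos: [0.4235, 0.3478, 0.0905]
ee_rot: [[-0.0, -0.097, 0.995], [0.0, 0.995, 0.097], [-1.0, 0.0, -0.0]]
ft_force: [-0.9, -0.7, 0.7]
finger_gap: -0.0
```

```bash
python3 - <<'E'
from h import *
s,d,p=snap('side');c,d,p=snap('scene');w,d,p=snap('wrist')
R=lambda a:cv2.resize(a,(400,300))
a=R(s[180:280,160:290]);b=R(c[320:420,150:290]);
cv2.imwrite('pics/i1.png',np.vstack([np.hstack([a,b]),np.hstack([R(w),R(w[200:480,160:480])])]))
go(.4235,.3475,.09,95.9)
E
```

```text
t=6.5 p=[0.4235 0.3477 0.0905] shift=[ 0.05 -0.02 -0.01] jaw=95.55 tilt=[-0.      0.0001] q1=1.05 q6=-2.53 F=[ 0.4  0.4 -0.4] gap=-0.0001 turn_x=-0.006
```

View pics/i1.png

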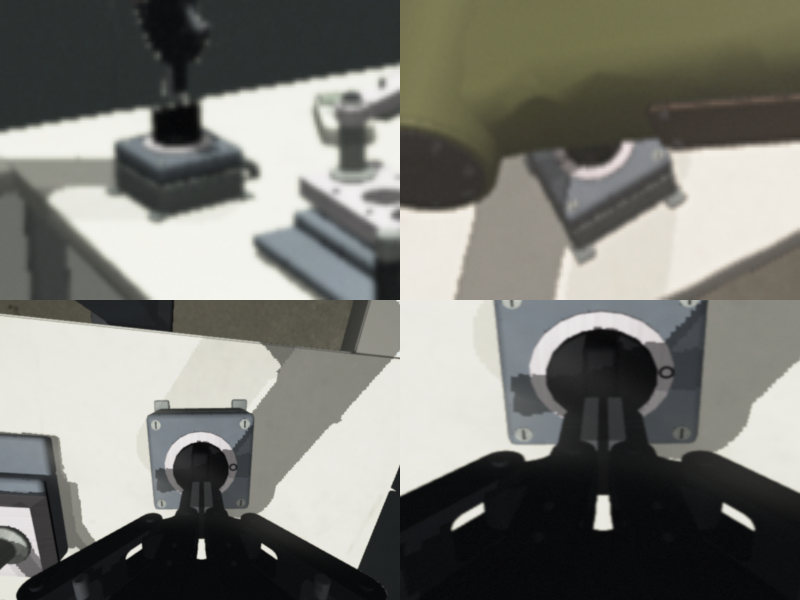

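```bash
python3 - <<'E'
from h import *
c,d,p=load('wrist');P=cloud(d,p)
# crop: u=160+X*0.8(400->320), v=200+Y*280/300 ; X,Y in lower right tile
for X,Y in [(200,40),(200,60),(200,85),(190,110),(190,130),(203,110),(203,130),(215,110),(215,130),(190,150),(203,150),(215,150),(170,140),(240,140),(150,150)]:
    u=int(160+X*.8);v=int(200+Y*280/300);print((X,Y),u,v,np.round(P[v,u],4),c[v,u])
E
```

```text
(200, 40) 320 237 [0.3962 0.3445 0.0946] [11 10 10]
(200, 60) 320 256 [0.4027 0.3452 0.1053] [35 35 35]
(200, 85) 320 279 [0.4147 0.3463 0.1054] [36 34 35]
(190, 110) 312 302 [0.4143 0.343  0.1312] [57 57 55]
(190, 130) 312 321 [0.4147 0.3435 0.146 ] [58 57 55]
(203, 110) 322 302 [0.4143 0.3473 0.1305] [27 27 26]
(203, 130) 322 321 [0.4139 0.3472 0.1468] [27 26 26]
(215, 110) 332 302 [0.4139 0.3515 0.1306] [56 56 54]
(215, 130) 332 321 [0.4141 0.3511 0.1457] [54 52 50]
(190, 150) 312 340 [0.4133 0.3438 0.1606] [30 29 28]
(203, 150) 322 340 [0.4173 0.3475 0.154 ] [30 29 28]
(215, 150) 332 340 [0.4132 0.3505 0.1598] [25 24 24]
(170, 140) 296 330 [0.4191 0.3377 0.146 ] [36 35 36]
(240, 140) 352 330 [0.4169 0.359  0.1463] [27 27 26]
(150, 150) 280 340 [ 5.223e-01  3.203e-01 -3.000e-04] [184 194 195]
```

```bash
python3 - <<'E'
from h import *
c,d,p=load('wrist');P=cloud(d,p)
for u in (306,312,322,332,340):
    print(u,[(v,*np.round(P[v,u]*1000).astype(int)) for v in range(276,304,3)])
n='side';c,d,p=load(n);P=cloud(d,p)
m=(abs(P[...,0]-.4235)<.04)&(abs(P[...,1]-.3475)<.05)&(P[...,2]>.07)&(P[...,2]<.2)&(d>0)
v,u=np.where(m);print(u.min(),u.max(),v.min(),v.max())
for vv in range(v.min(),v.max()+1,2):
    print(vv,[tuple(np.round(P[vv,uu]*1000).astype(int)) for uu in u[v==vv][::3]])
E
```

```text
306 [(276, np.int64(427), np.int64(339), np.int64(75)), (279, np.int64(429), np.int64(339), np.int64(74)), (282, np.int64(431), np.int64(339), np.int64(75)), (285, np.int64(432), np.int64(339), np.int64(75)), (288, np.int64(434), np.int64(340), np.int64(76)), (291, np.int64(436), np.int64(340), np.int64(75)), (294, np.int64(439), np.int64(340), np.int64(74)), (297, np.int64(440), np.int64(340), np.int64(75)), (300, np.int64(442), np.int64(340), np.int64(75)), (303, np.int64(419), np.int64(341), np.int64(124))]
312 [(276, np.int64(413), np.int64(342), np.int64(106)), (279, np.int64(415), np.int64(342), np.int64(105)), (282, np.int64(417), np.int64(343), np.int64(105)), (285, np.int64(418), np.int64(343), np.int64(105)), (288, np.int64(420), np.int64(343), np.int64(106)), (291, np.int64(415), np.int64(343), np.int64(120)), (294, np.int64(415), np.int64(343), np.int64(122)), (297, np.int64(415), np.int64(343), np.int64(125)), (300, np.int64(415), np.int64(343), np.int64(129)), (303, np.int64(414), np.int64(343), np.int64(132))]
322 [(276, np.int64(413), np.int64(347), np.int64(105)), (2
[... 4995 characters left out ...]
int64(423), np.int64(336), np.int64(81)), (np.int64(437), np.int64(344), np.int64(76)), (np.int64(448), np.int64(344), np.int64(74))]
225 [(np.int64(396), np.int64(338), np.int64(78)), (np.int64(408), np.int64(341), np.int64(75)), (np.int64(418), np.int64(340), np.int64(74)), (np.int64(427), np.int64(336), np.int64(73)), (np.int64(432), np.int64(324), np.int64(76)), (np.int64(439), np.int64(315), np.int64(78))]
227 [(np.int64(396), np.int64(330), np.int64(74)), (np.int64(406), np.int64(328), np.int64(73)), (np.int64(413), np.int64(320), np.int64(74)), (np.int64(422), np.int64(318), np.int64(73)), (np.int64(432), np.int64(316), np.int64(72))]
229 [(np.int64(395), np.int64(320), np.int64(70))]
```

Call:
{"fn": "servo_tool", "kwargs": {"rows": [{"linear": [0,0,0],"angular": [0,0,0]},{"linear": [0,0,0],"angular": [0,0,0]},{"linear": [0,0,0],"angular": [0,0,0]},{"linear": [0,0,0],"angular": [0,0,0]},{"linear": [0,0,0],"angular": [0,0,0]}], "gripper": 0}}

```text
clock: 7.0
eef_pos: [0.4235, 0.3477, 0.0905]
ee_rot: [[-0.0, -0.097, 0.995], [0.0, 0.995, 0.097], [-1.0, 0.0, -0.0]]
ft_force: [-0.1, 0.9, 0.4]
finger_gap: 0.0721
```

Call:
{"fn": "servo_tool", "kwargs": {"rows": [{"linear": [0.5,0,0],"angular": [0,0,0]},{"linear": [0.5,0,0],"angular": [0,0,0]},{"linear": [0.5,0,0],"angular": [0,0,0]},{"linear": [0,0,0],"angular": [0,0,0]},{"linear": [0,0,0],"angular": [0,0,0]}]}}

```text
clock: 7.5
eef_pos: [0.4235, 0.3476, 0.0753]
ee_rot: [[-0.0, -0.097, 0.995], [-0.0, 0.995, 0.097], [-1.0, -0.0, -0.0]]
ft_force: [-0.8, 0.3, -0.3]
finger_gap: 0.0854
```

```bash
python3 - <<'E'
from h import *
go(.4235,.3475,.053,95.9)
c,d,p=snap('wrist');P=cloud(d,p)
m=(d>0)&(d<.28)&(abs(P[...,0]-.4235)<.03)&(P[...,2]>.07)&(P[...,2]<.15)&(abs(P[...,1]-.3475)>.035)&(abs(P[...,1]-.3475)<.065)
Q=P[m];print(len(Q),np.round(Q[Q[:,2].argsort()[:5]],4), [ (np.round(Q[Q[:,1]*s>.3475*s][:,1].min(),3),np.round(Q[Q[:,1]*s>.3475*s][:,1].max(),3)) for s in (1,-1)])
E
```

```text
t=7.5 p=[0.4235 0.3476 0.0753] shift=[ 2.23 -0.01 -0.  ] jaw=95.55 tilt=[-0.0002 -0.0004] q1=1.05 q6=-2.53 F=[-0.8  0.3 -0.3] gap=0.0854 turn_x=-0.006
5768 [[0.417  0.3908 0.1131]
 [0.4273 0.3918 0.1133]
 [0.4316 0.3058 0.1133]
 [0.4266 0.3054 0.1134]
 [0.4217 0.3049 0.1135]] [(np.float64(0.389), np.float64(0.404)), (np.float64(0.291), np.float64(0.307))]
```

Call:
{"fn": "servo_tool", "kwargs": {"rows": [{"linear": [0.8,0,0],"angular": [0,0,0]},{"linear": [0.8,0,0],"angular": [0,0,0]},{"linear": [0.6,0,0],"angular": [0,0,0]},{"linear": [0,0,0],"angular": [0,0,0]},{"linear": [0,0,0],"angular": [0,0,0]}]}}

```text
clock: 8.05
eef_pos: [0.4235, 0.3476, 0.0533]
ee_rot: [[-0.0, -0.097, 0.995], [-0.0, 0.995, 0.097], [-1.0, -0.0, -0.0]]
ft_force: [0.4, 0.4, 0.9]
finger_gap: 0.085
```

Call:
{"fn": "servo_tool", "kwargs": {"rows": [{"linear": [0,0,0],"angular": [0,0,0]},{"linear": [0,0,0],"angular": [0,0,0]},{"linear": [0,0,0],"angular": [0,0,0]},{"linear": [0,0,0],"angular": [0,0,0]},{"linear": [0,0,0],"angular": [0,0,0]}], "gripper": 255, "force": 60}}

```text
clock: 8.55
eef_pos: [0.4236, 0.3473, 0.0537]
ee_rot: [[0.0, -0.097, 0.995], [-0.001, 0.995, 0.097], [-1.0, -0.001, -0.0]]
ft_force: [-1.5, -8.8, 14.3]
finger_gap: 0.013
```

Call:
{"fn": "servo_tool", "kwargs": {"rows": [{"linear": [0,0,0],"angular": [0,0,0]},{"linear": [0,0,0],"angular": [0,0,0]},{"linear": [0,0,0],"angular": [0,0,0]},{"linear": [0,0,0],"angular": [0,0,0]},{"linear": [0,0,0],"angular": [0,0,0]}]}}

```text
clock: 9.05
eef_pos: [0.4236, 0.3473, 0.0538]
ee_rot: [[0.0, -0.097, 0.995], [-0.001, 0.995, 0.097], [-1.0, -0.001, -0.0]]
ft_force: [-1.2, -5.2, 4.8]
finger_gap: 0.0128
```

Call:
{"fn": "servo_tool", "kwargs": {"rows": [{"linear": [0,0,0],"angular": [-0.14,0,0]},{"linear": [0,0,0],"angular": [-0.14,0,0]},{"linear": [0,0,0],"angular": [-0.14,0,0]},{"linear": [0,0,0],"angular": [-0.14,0,0]},{"linear": [0,0,0],"angular": [-0.14,0,0]}]}}

```text
clock: 9.55
eef_pos: [0.4234, 0.3477, 0.0538]
ee_rot: [[-0.0, -0.719, 0.695], [0.0, 0.695, 0.719], [-1.0, 0.0, -0.0]]
ft_force: [-2.4, -3.0, 4.8]
finger_gap: 0.0123
```

Call:
{"fn": "servo_tool", "kwargs": {"rows": [{"linear": [0,0,0],"angular": [-0.14,0,0]},{"linear": [0,0,0],"angular": [-0.14,0,0]},{"linear": [0,0,0],"angular": [-0.14,0,0]},{"linear": [0,0,0],"angular": [-0.14,0,0]},{"linear": [0,0,0],"angular": [-0.14,0,0]}]}}

```text
clock: 10.05
eef_pos: [0.4229, 0.3479, 0.0538]
ee_rot: [[-0.001, -0.998, 0.068], [0.0, 0.068, 0.998], [-1.0, 0.001, 0.0]]
ft_force: [-5.1, -3.5, 5.2]
finger_gap: 0.0126
```

Call:
{"fn": "servo_tool", "kwargs": {"rows": [{"linear": [0,0,0],"angular": [-0.14,0,0]},{"linear": [0,0,0],"angular": [-0.04,0,0]},{"linear": [0,0,0],"angular": [0,0,0]},{"linear": [0,0,0],"angular": [0,0,0]},{"linear": [0,0,0],"angular": [0,0,0]}]}}

```text
clock: 10.55
eef_pos: [0.4227, 0.3479, 0.0538]
ee_rot: [[-0.001, -0.994, -0.105], [0.0, -0.105, 0.994], [-1.0, 0.001, 0.0]]
ft_force: [-4.8, -3.5, 6.7]
finger_gap: 0.0126
```

Call:
{"fn": "servo_tool", "kwargs": {"rows": [{"linear": [0,0,0],"angular": [0,0,0]},{"linear": [0,0,0],"angular": [0,0,0]},{"linear": [0,0,0],"angular": [0,0,0]},{"linear": [0,0,0],"angular": [0,0,0]},{"linear": [0,0,0],"angular": [0,0,0]}], "gripper": 0}}

```text
clock: 11.05
eef_pos: [0.4236, 0.3478, 0.0534]
ee_rot: [[-0.0, -0.994, -0.106], [0.0, -0.106, 0.994], [-1.0, 0.0, 0.0]]
ft_force: [0.6, 0.0, 0.7]
finger_gap: 0.0837
```

Call:
{"fn": "servo_tool", "kwargs": {"rows": [{"linear": [-4,0,0],"angular": [0,0,0]},{"linear": [-4,0,0],"angular": [0,0,0]},{"linear": [-4,0,0],"angular": [0,0,0]},{"linear": [-4,0,0],"angular": [0,0,0]},{"linear": [-4,0,0],"angular": [0,0,0]}]}}

```text
clock: 11.55
eef_pos: [0.4235, 0.3476, 0.2553]
ee_rot: [[0.0, -0.994, -0.106], [0.001, -0.106, 0.994], [-1.0, -0.0, 0.001]]
ft_force: [-0.4, 0.8, 0.6]
finger_gap: 0.0853
```

```bash
python3 - <<'E'
from h import *
go(.50,.06,.26,182.3)
im,d,p=snap('wrist','w3')
P,_=pts('wrist',.098,.112,.36,.48,.28,.41); print(len(P),cv2.minAreaRect(P[:,:2].astype(np.float32)),P[:,2].mean())
E
```

```text
t=11.6 p=[0.4235 0.3476 0.2553] shift=[ -0.49  -4.57 -29.41] jaw=-173.93 tilt=[0.0002 0.0005] q1=1.05 q6=-0.95 F=[-0.4  0.8  0.6] gap=0.0853 turn_x=0.066
781 ((0.4238906800746918, 0.3474683463573456), (0.013494533486664295, 0.05530019849538803), 6.536464691162109) 0.10541088365518332
```

Call:
{"fn": "servo_tool", "kwargs": {"rows": [{"linear": [-0.5,-0.15,-3.4],"angular": [0,0,0]},{"linear": [0,-0.15,-3.4],"angular": [0,0,0]},{"linear": [0,-0.15,-3.4],"angular": [0,0,0]},{"linear": [0,-0.15,-3.4],"angular": [0,0,0]},{"linear": [0,-0.15,-3.4],"angular": [0,0,0]}]}}

```text
clock: 12.1
eef_pos: [0.449, 0.1783, 0.2584]
ee_rot: [[0.0, -0.994, -0.106], [0.001, -0.106, 0.994], [-1.0, -0.0, 0.0]]
ft_force: [0.5, 0.2, 0.5]
finger_gap: 0.0855
```

Call:
{"fn": "servo_tool", "kwargs": {"rows": [{"linear": [0,-0.15,-3.4],"angular": [0,0,0]},{"linear": [0,-0.15,-3.4],"angular": [0,0,0]},{"linear": [0,-0.15,-3.4],"angular": [0,0,0]},{"linear": [0,-0.15,-3.4],"angular": [0,0,0]},{"linear": [0,-0.15,-3.4],"angular": [0,0,0]}]}}

```text
clock: 12.6
eef_pos: [0.4745, 0.0099, 0.2585]
ee_rot: [[0.001, -0.994, -0.106], [0.0, -0.106, 0.994], [-1.0, -0.001, 0.0]]
ft_force: [0.6, 1.0, 0.5]
finger_gap: 0.0853
```

Call:
{"fn": "servo_tool", "kwargs": {"rows": [{"linear": [0,-0.15,-3.4],"angular": [0,0,0]},{"linear": [0,-0.15,-3.4],"angular": [0,0,0]},{"linear": [0,-0.15,-3.4],"angular": [0,0,0]},{"linear": [0,-0.15,-3.4],"angular": [0,0,0]},{"linear": [0,-0.15,-3.4],"angular": [0,0,0]}]}}

```text
clock: 13.1
eef_pos: [0.5, -0.1585, 0.2584]
ee_rot: [[0.0, -0.994, -0.106], [0.0, -0.106, 0.994], [-1.0, -0.0, 0.0]]
ft_force: [0.8, 0.5, -0.3]
finger_gap: 0.0853
```

Call:
{"fn": "servo_tool", "kwargs": {"rows": [{"linear": [0,0,0],"angular": [0.066,0,0]},{"linear": [0,0,0],"angular": [0,0,0]},{"linear": [0,0,0],"angular": [0,0,0]},{"linear": [0,0,0],"angular": [0,0,0]},{"linear": [0,0,0],"angular": [0,0,0]}]}}

```text
clock: 13.6
eef_pos: [0.5, -0.1564, 0.2586]
ee_rot: [[0.0, -0.999, -0.042], [0.0, -0.042, 0.999], [-1.0, -0.0, 0.0]]
ft_force: [-0.5, 0.2, 0.9]
finger_gap: 0.085
```

```bash
python3 - <<'E'
from h import *
go(.50,-.15,.26,182.3)
im,d,p=snap('wrist','w4')
for nm,z0,z1,cx,cy,r in [('jarA',.053,.063,.453,-.28,.032),('jarB',.053,.063,.561,-.28,.032),('jarC',.053,.063,.575,-.387,.032),('pin',.1,.11,.453,-.063,.02),('col',.158,.17,.525,.15,.022),('fork',.16,.17,.538,-.157,.03)]:
    P,C=pts('wrist',z0,z1,cx-r,cx+r,cy-r,cy+r)
    if len(P)>5: print(nm,*circ(P,r))
P,_=pts('wrist',.066,.078,.4,.65,-.25,.25);print('table',cv2.minAreaRect(P[:,:2].astype(np.float32)),len(P))
P,_=pts('wrist',.160,.17,.5,.6,-.2,-.1);print('fork',cv2.minAreaRect(P[:,:2].astype(np.float32)),len(P))
E
```

```text
t=13.6 p=[ 0.5    -0.1564  0.2586] shift=[-0.14 -0.03  0.64] jaw=-177.61 tilt=[0.0004 0.0001] q1=0.08 q6=-0.04 F=[-0.5  0.2  0.9] gap=0.0850 turn_x=0.002
jarA [ 0.4525 -0.272   0.0234] [ 0.453  -0.2721] [ 0.4526 -0.2721] 1737 0.0576
jarB [ 0.5621 -0.2735  0.0235] [ 0.5615 -0.2735] [ 0.5621 -0.2736] 1766 0.0576
pin [ 0.454  -0.0637  0.0124] [ 0.4544 -0.0651] [ 0.454  -0.0644] 350 0.1044
fork [ 0.5402 -0.1559  0.0284] [ 0.5402 -0.1577] [ 0.5402 -0.1561] 2262 0.1657
table ((0.5122935175895691, -0.02870693802833557), (0.1389952152967453, 0.30561262369155884), 2.0572011470794678) 10337
fork ((0.540350079536438, -0.15616470575332642), (0.03420432284474373, 0.047158755362033844), 2.0343286991119385) 2262
```

View pics/w4.png

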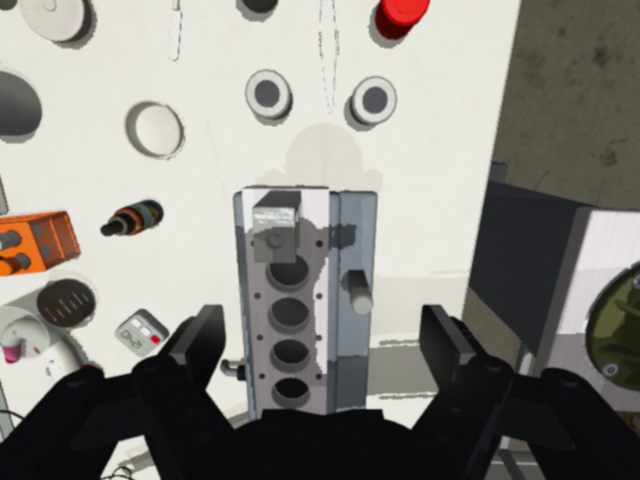

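Call:
{"fn": "servo_tool", "kwargs": {"rows": [{"linear": [2,1.08,-2.27],"angular": [0,0,0]},{"linear": [2,1.08,-2.27],"angular": [0,0,0]},{"linear": [2,1.08,-2.27],"angular": [0,0,0]},{"linear": [2,1.08,-2.27],"angular": [0,0,0]},{"linear": [2,1.08,-2.27],"angular": [0,0,0]}]}}

```text
clock: 14.15
eef_pos: [0.4501, -0.273, 0.1579]
ee_rot: [[0.001, -0.999, -0.041], [-0.0, -0.041, 0.999], [-1.0, -0.001, -0.0]]
ft_force: [-0.5, -0.4, -0.5]
finger_gap: 0.0855
```

```bash
python3 - <<'E'
from h import *
im,d,p=snap('wrist')
for nm,z0,z1,cx,cy,r in [('jarA',.053,.063,.453,-.275,.035),('jarB',.053,.063,.561,-.276,.032),('jarC',.053,.063,.575,-.387,.035)]:
    P,C=pts('wrist',z0,z1,cx-r,cx+r,cy-r,cy+r)
    if len(P)>5: print(nm,*circ(P,r))
go(.451,-.272,0.0,182.1)
E
```

```text
jarA [ 0.4524 -0.2723  0.0236] [ 0.4525 -0.2737] [ 0.4524 -0.2724] 2311 0.0577
jarB [ 0.5617 -0.2739  0.0235] [ 0.5606 -0.2752] [ 0.5616 -0.2741] 2376 0.0578
jarC [ 0.5776 -0.3821  0.0238] [ 0.5764 -0.3824] [ 0.5777 -0.3821] 3432 0.0577
t=14.2 p=[ 0.4476 -0.2744  0.1539] shift=[15.39 -0.42  0.2 ] jaw=-177.74 tilt=[-0.0049  0.0019] q1=-0.17 q6=0.21 F=[-2.  -0.3 -3.7] gap=0.0854 turn_x=0.003
```

Call:
{"fn": "servo_tool", "kwargs": {"rows": [{"linear": [4,0,0],"angular": [0,0,0]},{"linear": [4,0,0],"angular": [0,0,0]},{"linear": [4,0,0],"angular": [0,0,0]},{"linear": [2,0,0],"angular": [0,0,0]},{"linear": [1.8,0,0],"angular": [0,0,0]}]}}

```text
clock: 14.7
eef_pos: [0.4499, -0.272, -0.0012]
ee_rot: [[-0.002, -0.999, -0.041], [0.0, -0.041, 0.999], [-1.0, 0.002, 0.001]]
ft_force: [0.9, 0.2, 1.2]
finger_gap: 0.0855
```

Call:
{"fn": "servo_tool", "kwargs": {"rows": [{"linear": [0,0,0],"angular": [0,0,0]},{"linear": [0,0,0],"angular": [0,0,0]},{"linear": [0,0,0],"angular": [0,0,0]},{"linear": [0,0,0],"angular": [0,0,0]},{"linear": [0,0,0],"angular": [0,0,0]}]}}

```text
clock: 15.2
eef_pos: [0.451, -0.2727, 0.0014]
ee_rot: [[0.001, -0.999, -0.04], [-0.0, -0.04, 0.999], [-1.0, -0.001, -0.0]]
ft_force: [0.7, -0.4, -0.9]
finger_gap: 0.0856
```

Call:
{"fn": "servo_tool", "kwargs": {"rows": [{"linear": [0,0,0],"angular": [0,0,0]},{"linear": [0,0,0],"angular": [0,0,0]},{"linear": [0,0,0],"angular": [0,0,0]},{"linear": [0,0,0],"angular": [0,0,0]},{"linear": [0,0,0],"angular": [0,0,0]}], "gripper": 255, "force": 50}}

```text
clock: 15.7
eef_pos: [0.4506, -0.2727, 0.0009]
ee_rot: [[0.0, -0.999, -0.04], [-0.0, -0.04, 0.999], [-1.0, -0.0, -0.0]]
ft_force: [-0.3, 0.9, 3.3]
finger_gap: 0.0458
```

Call:
{"fn": "servo_tool", "kwargs": {"rows": [{"linear": [0,0,0],"angular": [0,0,0]},{"linear": [0,0,0],"angular": [0,0,0]},{"linear": [-1,0,0],"angular": [0,0,0]},{"linear": [-1,0,0],"angular": [0,0,0]},{"linear": [-1,0,0],"angular": [0,0,0]}]}}

```text
clock: 16.2
eef_pos: [0.4501, -0.2724, 0.0308]
ee_rot: [[-0.001, -0.999, -0.04], [0.001, -0.04, 0.999], [-1.0, 0.001, 0.001]]
ft_force: [-0.1, 0.9, -2.5]
finger_gap: 0.0456
```

Call:
{"fn": "servo_tool", "kwargs": {"rows": [{"linear": [-3,0,0],"angular": [0,0,0]},{"linear": [-3,0,0],"angular": [0,0,0]},{"linear": [-3,0,0],"angular": [0,0,0]},{"linear": [-3,0,0],"angular": [0,0,0]},{"linear": [-3,0,0],"angular": [0,0,0]}]}}

```text
clock: 16.7
eef_pos: [0.4502, -0.2725, 0.1822]
ee_rot: [[0.0, -0.999, -0.04], [0.0, -0.04, 0.999], [-1.0, -0.0, 0.0]]
ft_force: [0.0, -0.1, -3.1]
finger_gap: 0.0452
```

```bash
python3 - <<'E'
from h import *
go(.533,.0275,.2,182.07)
im,d,p=snap('wrist','w5');s,d,p=snap('side')
P=cloud(d,p);m=(d>0)&(abs(P[...,0]-.45)<.04)&(abs(P[...,1]+.272)<.06)&(P[...,2]>.1)
v,u=np.where(m);v0,u0=int(v.mean()),int(u.mean())
cv2.imwrite('pics/g1.png',np.hstack([cv2.resize(im,(400,300)),cv2.resize(s[max(0,v0-75):v0+75,max(0,u0-100):u0+100],(400,300))]))
E
```

```text
t=16.7 p=[ 0.4502 -0.2725  0.1822] shift=[-1.77 -9.47 29.64] jaw=-177.71 tilt=[0.0003 0.0003] q1=-0.16 q6=0.20 F=[ 0.  -0.1 -3.1] gap=0.0452 turn_x=0.004
```

View pics/g1.png

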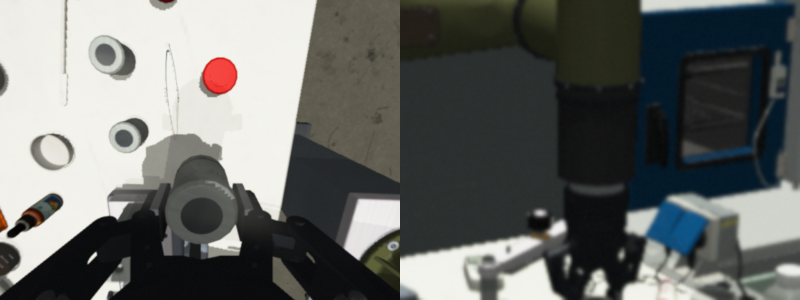

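Call:
{"fn": "servo_tool", "kwargs": {"rows": [{"linear": [-0.5,-0.95,2.96],"angular": [0,0,0]},{"linear": [-0.5,-0.95,2.96],"angular": [0,0,0]},{"linear": [-0.5,-0.95,2.96],"angular": [0,0,0]},{"linear": [-0.3,-0.95,2.96],"angular": [0,0,0]},{"linear": [0,-0.95,2.96],"angular": [0,0,0]}]}}

```text
clock: 17.3
eef_pos: [0.492, -0.1215, 0.1984]
ee_rot: [[-0.0, -0.999, -0.04], [0.0, -0.04, 0.999], [-1.0, -0.0, 0.0]]
ft_force: [0.9, -1.0, -2.5]
finger_gap: 0.0458
```

Call:
{"fn": "servo_tool", "kwargs": {"rows": [{"linear": [0,-0.95,2.96],"angular": [0,0,0]},{"linear": [0,-0.95,2.96],"angular": [0,0,0]},{"linear": [0,-0.95,2.96],"angular": [0,0,0]},{"linear": [0,-0.95,2.96],"angular": [0,0,0]},{"linear": [0,-0.95,2.96],"angular": [0,0,0]}]}}

```text
clock: 17.8
eef_pos: [0.5333, 0.0284, 0.1977]
ee_rot: [[-0.001, -0.999, -0.04], [0.0, -0.04, 0.999], [-1.0, 0.001, 0.0]]
ft_force: [0.7, 0.0, -3.9]
finger_gap: 0.0455
```

Call:
{"fn": "servo_tool", "kwargs": {"rows": [{"linear": [2,0,0],"angular": [0,0,0]},{"linear": [3,0,0],"angular": [0,0,0]},{"linear": [3,0,0],"angular": [0,0,0]},{"linear": [1,0,0],"angular": [0,0,0]},{"linear": [0,0,0],"angular": [0,0,0]}]}}

```text
clock: 18.3
eef_pos: [0.5323, 0.0266, 0.1066]
ee_rot: [[-0.004, -0.999, -0.04], [-0.001, -0.04, 0.999], [-1.0, 0.004, -0.001]]
ft_force: [-0.4, -1.0, -2.4]
finger_gap: 0.0457
```

```bash
python3 - <<'E'
from h import *
go(.533,.0275,.056,182.07)
im,d,p=snap('wrist','w6')
P=cloud(d,p); z=robot.get_state()['eef_pos'][2]
# held lid: top at z+.057
Q,_=pts('wrist',z+.051,z+.062,.50,.57,-.01,.06);print('lid',len(Q),*circ(Q,0))
cv2.imwrite('pics/n1.png',im[200:440,180:500])
E
```

```text
t=18.3 p=[0.5323 0.0266 0.1066] shift=[ 5.06 -0.09  0.09] jaw=-177.71 tilt=[-0.0037 -0.0011] q1=0.43 q6=-0.39 F=[-0.4 -1.  -2.4] gap=0.0457 turn_x=0.004
lid 10838 [0.535  0.0203 0.0351] [0.534  0.0234] [0.535  0.0257] 10838 0.1636
```

View pics/n1.png

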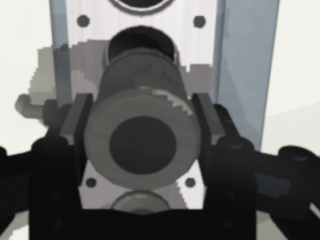

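Call:
{"fn": "servo_tool", "kwargs": {"rows": [{"linear": [1.5,0,0],"angular": [0,0,0]},{"linear": [1,0,0],"angular": [0,0,0]},{"linear": [0.5,0,0],"angular": [0,0,0]},{"linear": [0,0,0],"angular": [0,0,0]},{"linear": [0,0,0],"angular": [0,0,0]}]}}

```text
clock: 18.85
eef_pos: [0.5337, 0.0269, 0.0788]
ee_rot: [[0.0, -0.999, -0.04], [-0.0, -0.04, 0.999], [-1.0, -0.0, -0.0]]
ft_force: [-0.3, -0.6, -3.7]
finger_gap: 0.0455
```

Call:
{"fn": "servo_tool", "kwargs": {"rows": [{"linear": [0.3,0,0],"angular": [0,0,0]},{"linear": [0.3,0,0],"angular": [0,0,0]},{"linear": [0.3,0,0],"angular": [0,0,0]},{"linear": [0,0,0],"angular": [0,0,0]},{"linear": [0,0,0],"angular": [0,0,0]}]}}

```text
clock: 19.35
eef_pos: [0.5335, 0.0269, 0.0694]
ee_rot: [[-0.0, -0.999, -0.04], [-0.0, -0.04, 0.999], [-1.0, 0.0, -0.0]]
ft_force: [0.4, 0.6, -3.6]
finger_gap: 0.0455
```

```bash
python3 -c "
from h import *
go(.533,.0275,.056,182.07)"
```

```text
t=19.4 p=[0.5335 0.0269 0.0694] shift=[1.34 0.05 0.06] jaw=-177.70 tilt=[-0.0002 -0.0001] q1=0.43 q6=-0.39 F=[ 0.4  0.6 -3.6] gap=0.0455 turn_x=0.004
```

Call:
{"fn": "servo_tool", "kwargs": {"rows": [{"linear": [0.4,0,0],"angular": [0,0,0]},{"linear": [0.4,0,0],"angular": [0,0,0]},{"linear": [0.4,0,0],"angular": [0,0,0]},{"linear": [0.2,0,0],"angular": [0,0,0]},{"linear": [0,0,0],"angular": [0,0,0]}]}}

```text
clock: 19.85
eef_pos: [0.5334, 0.0269, 0.0553]
ee_rot: [[-0.0, -0.999, -0.04], [-0.0, -0.04, 0.999], [-1.0, 0.0, -0.0]]
ft_force: [-0.1, -0.3, -2.7]
finger_gap: 0.0451
```

Call:
{"fn": "servo_tool", "kwargs": {"rows": [{"linear": [0,0,0],"angular": [0,0,0]},{"linear": [0,0,0],"angular": [0,0,0]},{"linear": [0,0,0],"angular": [0,0,0]},{"linear": [0,0,0],"angular": [0,0,0]},{"linear": [0,0,0],"angular": [0,0,0]}], "gripper": 0}}

```text
clock: 20.35
eef_pos: [0.5337, 0.027, 0.0557]
ee_rot: [[0.0, -0.999, -0.04], [0.0, -0.04, 0.999], [-1.0, -0.0, 0.0]]
ft_force: [-0.7, 0.2, 0.4]
finger_gap: 0.0847
```

Call:
{"fn": "servo_tool", "kwargs": {"rows": [{"linear": [0,0,0],"angular": [0,0,0]},{"linear": [-1,0,0],"angular": [0,0,0]},{"linear": [-3,0,0],"angular": [0,0,0]},{"linear": [-4,0,0],"angular": [0,0,0]},{"linear": [-4,0,0],"angular": [0,0,0]}]}}

```text
clock: 20.85
eef_pos: [0.5333, 0.0267, 0.1776]
ee_rot: [[0.0, -0.999, -0.04], [-0.0, -0.04, 0.999], [-1.0, -0.0, -0.0]]
ft_force: [0.5, -0.7, 0.2]
finger_gap: 0.0853
```

```bash
python3 - <<'E'
from h import *
im,d,p=snap('wrist','w7');snap('side');snap('scene')
for n in ('wrist','scene'):
  Q,_=pts(n,.107,.118,.50,.57,-.01,.065);
  if len(Q): print('lid',n,len(Q),*circ(Q,0))
for n in ('wrist','side'):
  for nm,z0,z1,cx,cy,r in [('jarB',.053,.063,.561,-.276,.032),('jarC',.053,.063,.577,-.382,.035)]:
    P,C=pts(n,z0,z1,cx-r,cx+r,cy-r,cy+r)
    if len(P)>5: print(n,nm,*circ(P,r))
go(.560,-.2735,.2,182.07)
E
```

```text
lid wrist 2927 [0.5349 0.0271 0.0235] [0.535  0.0256] [0.5349 0.0269] 2927 0.1117
lid scene 156 [0.5308 0.0242 0.0253] [0.5307 0.0268] [0.5309 0.0264] 156 0.1108
side jarB [ 0.5605 -0.2788  0.0259] [ 0.558  -0.2828] [ 0.5599 -0.2816] 136 0.0575
side jarC [ 0.5742 -0.3897  0.0257] [ 0.5734 -0.3901] [ 0.5755 -0.3893] 145 0.0578
t=21.0 p=[0.5351 0.0272 0.1799] shift=[ -2.05  -1.3  -30.14] jaw=-177.71 tilt=[0.0067 0.0019] q1=0.43 q6=-0.39 F=[ 0.2  0.1 -0.6] gap=0.0853 turn_x=0.004
```

Call:
{"fn": "servo_tool", "kwargs": {"rows": [{"linear": [-1,-0.15,-3],"angular": [0,0,0]},{"linear": [-1,-0.15,-3],"angular": [0,0,0]},{"linear": [0,-0.15,-3],"angular": [0,0,0]},{"linear": [0,-0.15,-3],"angular": [0,0,0]},{"linear": [0,-0.15,-3],"angular": [0,0,0]}]}}

```text
clock: 21.5
eef_pos: [0.5467, -0.1237, 0.195]
ee_rot: [[-0.001, -0.999, -0.04], [0.0, -0.04, 0.999], [-1.0, 0.001, 0.0]]
ft_force: [0.3, -0.1, 0.0]
finger_gap: 0.0853
```

Call:
{"fn": "servo_tool", "kwargs": {"rows": [{"linear": [0,-0.15,-3],"angular": [0,0,0]},{"linear": [0,-0.15,-3],"angular": [0,0,0]},{"linear": [0,-0.15,-3],"angular": [0,0,0]},{"linear": [0,-0.15,-3],"angular": [0,0,0]},{"linear": [0,0,-3.1],"angular": [0,0,0]}]}}

```text
clock: 22.0
eef_pos: [0.5588, -0.2743, 0.1947]
ee_rot: [[-0.001, -0.999, -0.04], [0.0, -0.04, 0.999], [-1.0, 0.001, 0.001]]
ft_force: [0.6, 0.3, 0.8]
finger_gap: 0.0852
```

Call:
{"fn": "servo_tool", "kwargs": {"rows": [{"linear": [1,0,0],"angular": [0,0,0]},{"linear": [0,0,0],"angular": [0,0,0]},{"linear": [0,0,0],"angular": [0,0,0]},{"linear": [0,0,0],"angular": [0,0,0]},{"linear": [0,0,0],"angular": [0,0,0]}]}}

```text
clock: 22.5
eef_pos: [0.5594, -0.2726, 0.1861]
ee_rot: [[0.001, -0.999, -0.041], [-0.0, -0.041, 0.999], [-1.0, -0.001, -0.0]]
ft_force: [-0.2, 0.2, -0.4]
finger_gap: 0.086
```

```bash
python3 - <<'E'
from h import *
im,d,p=snap('wrist')
for nm,z0,z1,cx,cy,r in [('jarB',.053,.063,.561,-.275,.035),('jarC',.053,.063,.577,-.382,.035)]:
    P,C=pts('wrist',z0,z1,cx-r,cx+r,cy-r,cy+r)
    if len(P)>5: print(nm,*circ(P,r))
go(.5603,-.2738,0.001,182.07)
E
```

```text
jarB [ 0.5619 -0.2738  0.0235] [ 0.5621 -0.2751] [ 0.562  -0.2743] 1932 0.0577
jarC [ 0.5779 -0.3823  0.0234] [ 0.5778 -0.3824] [ 0.5778 -0.3823] 2703 0.0576
t=22.6 p=[ 0.5593 -0.2726  0.1861] shift=[18.51 -0.08 -0.12] jaw=-177.65 tilt=[ 0.0008 -0.0001] q1=-0.13 q6=0.17 F=[ 0.2  0.  -0.4] gap=0.0854 turn_x=0.005
```

Call:
{"fn": "servo_tool", "kwargs": {"rows": [{"linear": [4,-0.1,-0.1],"angular": [0,0,0]},{"linear": [4,0,0],"angular": [0,0,0]},{"linear": [4,0,0],"angular": [0,0,0]},{"linear": [4,0,0],"angular": [0,0,0]},{"linear": [1.5,0,0],"angular": [0,0,0]}]}}

```text
clock: 23.05
eef_pos: [0.5577, -0.2729, 0.0059]
ee_rot: [[-0.006, -0.999, -0.04], [0.002, -0.04, 0.999], [-1.0, 0.006, 0.003]]
ft_force: [-0.9, 0.3, -1.2]
finger_gap: 0.0855
```

Call:
{"fn": "servo_tool", "kwargs": {"rows": [{"linear": [1,0,0],"angular": [0,0,0]},{"linear": [0,0,0],"angular": [0,0,0]},{"linear": [0,0,0],"angular": [0,0,0]},{"linear": [0,0,0],"angular": [0,0,0]},{"linear": [0,0,0],"angular": [0,0,0]}]}}

```text
clock: 23.55
eef_pos: [0.561, -0.2744, 0.0021]
ee_rot: [[0.002, -0.999, -0.04], [-0.001, -0.04, 0.999], [-1.0, -0.002, -0.001]]
ft_force: [-0.6, 0.2, 0.8]
finger_gap: 0.0856
```

Call:
{"fn": "servo_tool", "kwargs": {"rows": [{"linear": [0,0,0],"angular": [0,0,0]},{"linear": [0,0,0],"angular": [0,0,0]},{"linear": [0,0,0],"angular": [0,0,0]},{"linear": [0,0,0],"angular": [0,0,0]},{"linear": [0,0,0],"angular": [0,0,0]}], "gripper": 255, "force": 50}}

```text
clock: 24.05
eef_pos: [0.5604, -0.2743, 0.001]
ee_rot: [[0.001, -0.999, -0.04], [-0.0, -0.04, 0.999], [-1.0, -0.001, -0.0]]
ft_force: [0.3, 1.1, 3.1]
finger_gap: 0.0456
```

Call:
{"fn": "servo_tool", "kwargs": {"rows": [{"linear": [0,0,0],"angular": [0,0,0]},{"linear": [0,0,0],"angular": [0,0,0]},{"linear": [-1,0,0],"angular": [0,0,0]},{"linear": [-3,0,0],"angular": [0,0,0]},{"linear": [-4,0,0],"angular": [0,0,0]}]}}

```text
clock: 24.55
eef_pos: [0.5575, -0.2731, 0.0772]
ee_rot: [[-0.008, -0.999, -0.04], [0.003, -0.04, 0.999], [-1.0, 0.008, 0.004]]
ft_force: [0.5, -0.3, -4.3]
finger_gap: 0.0455
```

Call:
{"fn": "servo_tool", "kwargs": {"rows": [{"linear": [-4,0,0],"angular": [0,0,0]},{"linear": [-4,0,0],"angular": [0,0,0]},{"linear": [-4,0,0],"angular": [0,0,0]},{"linear": [0,0,0],"angular": [0,0,0]},{"linear": [0,0,0],"angular": [0,0,0]}]}}

```text
clock: 25.05
eef_pos: [0.5601, -0.2737, 0.2002]
ee_rot: [[0.0, -0.999, -0.04], [0.001, -0.04, 0.999], [-1.0, -0.0, 0.001]]
ft_force: [0.1, 0.5, -6.2]
finger_gap: 0.0456
```

```bash
python3 -c "
from h import *
go(.5353,-.0287,.2,182.07)"
```

```text
t=25.1 p=[ 0.5601 -0.2737  0.2002] shift=[ 0.05  1.49 24.58] jaw=-177.71 tilt=[0.     0.0015] q1=-0.13 q6=0.17 F=[ 0.1  0.5 -6.2] gap=0.0456 turn_x=0.004
```

Call:
{"fn": "servo_tool", "kwargs": {"rows": [{"linear": [0,0.15,2.46],"angular": [0,0,0]},{"linear": [0,0.15,2.46],"angular": [0,0,0]},{"linear": [0,0.15,2.46],"angular": [0,0,0]},{"linear": [0,0.15,2.46],"angular": [0,0,0]},{"linear": [0,0.15,2.46],"angular": [0,0,0]}]}}

```text
clock: 25.55
eef_pos: [0.5462, -0.1502, 0.1971]
ee_rot: [[-0.005, -0.999, -0.04], [0.001, -0.04, 0.999], [-1.0, 0.005, 0.001]]
ft_force: [0.2, 1.0, -3.9]
finger_gap: 0.0456
```

Call:
{"fn": "servo_tool", "kwargs": {"rows": [{"linear": [0,0.15,2.46],"angular": [0,0,0]},{"linear": [0,0.15,2.46],"angular": [0,0,0]},{"linear": [0,0.15,2.46],"angular": [0,0,0]},{"linear": [0,0.15,2.46],"angular": [0,0,0]},{"linear": [0,0.15,2.46],"angular": [0,0,0]}]}}

```text
clock: 26.05
eef_pos: [0.5338, -0.0279, 0.1973]
ee_rot: [[-0.005, -0.999, -0.04], [-0.0, -0.04, 0.999], [-1.0, 0.005, 0.0]]
ft_force: [1.1, -0.5, -3.3]
finger_gap: 0.0456
```

Call:
{"fn": "servo_tool", "kwargs": {"rows": [{"linear": [2,0,0],"angular": [0,0,0]},{"linear": [3,0,0],"angular": [0,0,0]},{"linear": [3,0,0],"angular": [0,0,0]},{"linear": [3,0,0],"angular": [0,0,0]},{"linear": [1,0,0],"angular": [0,0,0]}]}}

```text
clock: 26.55
eef_pos: [0.5314, -0.0291, 0.0739]
ee_rot: [[-0.011, -0.999, -0.04], [-0.0, -0.04, 0.999], [-1.0, 0.011, -0.0]]
ft_force: [-0.7, -0.7, -5.5]
finger_gap: 0.0457
```

Call:
{"fn": "servo_tool", "kwargs": {"rows": [{"linear": [0,0,0],"angular": [0,0,0]},{"linear": [0,0,0],"angular": [0,0,0]},{"linear": [0.3,0,0],"angular": [0,0,0]},{"linear": [0.3,0,0],"angular": [0,0,0]},{"linear": [0.3,0,0],"angular": [0,0,0]}]}}

```text
clock: 27.05
eef_pos: [0.5356, -0.0288, 0.072]
ee_rot: [[0.001, -0.999, -0.04], [0.001, -0.04, 0.999], [-1.0, -0.001, 0.001]]
ft_force: [-0.0, -0.5, -4.9]
finger_gap: 0.0455
```

```bash
python3 -c "
from h import *
go(.5353,-.0287,.056,182.07)"
```

```text
t=27.1 p=[ 0.5356 -0.0288  0.072 ] shift=[1.6  0.03 0.02] jaw=-177.71 tilt=[0.0011 0.0006] q1=0.32 q6=-0.28 F=[-0.  -0.5 -4.9] gap=0.0455 turn_x=0.004
```

Call:
{"fn": "servo_tool", "kwargs": {"rows": [{"linear": [0.4,0,0],"angular": [0,0,0]},{"linear": [0.4,0,0],"angular": [0,0,0]},{"linear": [0.4,0,0],"angular": [0,0,0]},{"linear": [0.3,0,0],"angular": [0,0,0]},{"linear": [0,0,0],"angular": [0,0,0]}]}}

```text
clock: 27.55
eef_pos: [0.5349, -0.029, 0.0558]
ee_rot: [[-0.001, -0.999, -0.04], [-0.0, -0.04, 0.999], [-1.0, 0.001, -0.0]]
ft_force: [0.5, -0.1, -3.6]
finger_gap: 0.0458
```

Call:
{"fn": "servo_tool", "kwargs": {"rows": [{"linear": [0,0,0],"angular": [0,0,0]},{"linear": [0,0,0],"angular": [0,0,0]},{"linear": [0,0,0],"angular": [0,0,0]},{"linear": [0,0,0],"angular": [0,0,0]},{"linear": [0,0,0],"angular": [0,0,0]}], "gripper": 0}}

```text
clock: 28.05
eef_pos: [0.5355, -0.029, 0.0569]
ee_rot: [[0.001, -0.999, -0.04], [0.0, -0.04, 0.999], [-1.0, -0.001, 0.0]]
ft_force: [0.4, -0.3, 1.0]
finger_gap: 0.0852
```

Call:
{"fn": "servo_tool", "kwargs": {"rows": [{"linear": [0,0,0],"angular": [0,0,0]},{"linear": [-1,0,0],"angular": [0,0,0]},{"linear": [-3,0,0],"angular": [0,0,0]},{"linear": [-4,0,0],"angular": [0,0,0]},{"linear": [-4,0,0],"angular": [0,0,0]}]}}

```text
clock: 28.55
eef_pos: [0.535, -0.0293, 0.1785]
ee_rot: [[-0.0, -0.999, -0.04], [-0.0, -0.04, 0.999], [-1.0, 0.0, -0.0]]
ft_force: [0.9, -0.5, 0.7]
finger_gap: 0.0852
```

Call:
{"fn": "servo_tool", "kwargs": {"rows": [{"linear": [-2,0,0],"angular": [0,0,0]},{"linear": [0,0,0],"angular": [0,0,0]},{"linear": [0,0,0],"angular": [0,0,0]},{"linear": [0,0,0],"angular": [0,0,0]},{"linear": [0,0,0],"angular": [0,0,0]}]}}

```text
clock: 29.05
eef_pos: [0.5348, -0.0291, 0.1954]
ee_rot: [[-0.002, -0.999, -0.04], [-0.0, -0.04, 0.999], [-1.0, 0.002, -0.0]]
ft_force: [-0.2, -0.9, 0.3]
finger_gap: 0.0853
```

```bash
python3 - <<'E'
from h import *
im,d,p=snap('wrist','w7');snap('side');snap('scene')
for y in (.0275,-.0285):
  Q,_=pts('wrist',.107,.118,.50,.57,y-.027,y+.027);
  if len(Q): print('lid',len(Q),*circ(Q,0))
P,C=pts('side',.053,.063,.54,.61,-.43,-.35);print(*circ(P,0))
go(.5763,-.3823,.2,182.07)
E
```

```text
lid 2170 [0.5346 0.0267 0.0238] [0.5349 0.0249] [0.5347 0.0263] 2170 0.1118
lid 2570 [ 0.5361 -0.0289  0.0235] [ 0.5364 -0.0302] [ 0.5363 -0.0292] 2570 0.1117
[ 0.5778 -0.3904  0.026 ] [ 0.5734 -0.391 ] [ 0.5755 -0.3897] 152 0.0576
t=29.2 p=[ 0.535  -0.0291  0.1958] shift=[ -0.41  -2.71 -35.46] jaw=-177.71 tilt=[-0.0012 -0.0003] q1=0.32 q6=-0.28 F=[-0.1  0.2 -0.1] gap=0.0854 turn_x=0.004
```

Call:
{"fn": "servo_tool", "kwargs": {"rows": [{"linear": [0,-0.27,-3.55],"angular": [0,0,0]},{"linear": [0,-0.27,-3.55],"angular": [0,0,0]},{"linear": [0,-0.27,-3.55],"angular": [0,0,0]},{"linear": [0,-0.27,-3.55],"angular": [0,0,0]},{"linear": [0,-0.27,-3.55],"angular": [0,0,0]}]}}

```text
clock: 29.7
eef_pos: [0.5558, -0.2072, 0.1962]
ee_rot: [[-0.0, -0.999, -0.04], [0.0, -0.04, 0.999], [-1.0, 0.0, 0.0]]
ft_force: [-0.0, 0.3, -0.3]
finger_gap: 0.0856
```

Call:
{"fn": "servo_tool", "kwargs": {"rows": [{"linear": [0,-0.27,-3.55],"angular": [0,0,0]},{"linear": [0,-0.27,-3.55],"angular": [0,0,0]},{"linear": [0,-0.27,-3.55],"angular": [0,0,0]},{"linear": [0,-0.27,-3.55],"angular": [0,0,0]},{"linear": [0,-0.27,-3.55],"angular": [0,0,0]}]}}

```text
clock: 30.2
eef_pos: [0.5764, -0.3841, 0.1959]
ee_rot: [[-0.001, -0.999, -0.04], [0.0, -0.04, 0.999], [-1.0, 0.001, 0.0]]
ft_force: [0.7, 0.2, -0.4]
finger_gap: 0.0856
```

Call:
{"fn": "servo_tool", "kwargs": {"rows": [{"linear": [1,0,0],"angular": [0,0,0]},{"linear": [0,0,0],"angular": [0,0,0]},{"linear": [0,0,0],"angular": [0,0,0]},{"linear": [0,0,0],"angular": [0,0,0]},{"linear": [0,0,0],"angular": [0,0,0]}]}}

```text
clock: 30.7
eef_pos: [0.5768, -0.3819, 0.1875]
ee_rot: [[0.001, -0.999, -0.041], [-0.0, -0.041, 0.999], [-1.0, -0.001, -0.001]]
ft_force: [0.4, -1.1, -0.4]
finger_gap: 0.0856
```

```bash
python3 - <<'E'
from h import *
im,d,p=snap('wrist')
P,C=pts('wrist',.053,.063,.54,.615,-.42,-.345);print(*circ(P,0))
go(.5764,-.3823,0.001,182.07)
E
```

```text
[ 0.5779 -0.3824  0.0235] [ 0.5779 -0.3836] [ 0.5779 -0.3825] 1924 0.0577
t=30.8 p=[ 0.5768 -0.382   0.1874] shift=[18.64  0.06 -0.02] jaw=-177.64 tilt=[ 0.0012 -0.0004] q1=-0.30 q6=0.34 F=[ 0.7  0.1 -0.6] gap=0.0855 turn_x=0.005
```

Call:
{"fn": "servo_tool", "kwargs": {"rows": [{"linear": [4,0,0],"angular": [0,0,0]},{"linear": [4,0,0],"angular": [0,0,0]},{"linear": [4,0,0],"angular": [0,0,0]},{"linear": [4,0,0],"angular": [0,0,0]},{"linear": [1.6,0,0],"angular": [0,0,0]}]}}

```text
clock: 31.25
eef_pos: [0.5743, -0.3809, 0.0057]
ee_rot: [[-0.006, -0.999, -0.04], [0.003, -0.04, 0.999], [-1.0, 0.005, 0.004]]
ft_force: [-0.3, -0.6, -1.2]
finger_gap: 0.0854
```

Call:
{"fn": "servo_tool", "kwargs": {"rows": [{"linear": [1,0,0],"angular": [0,0,0]},{"linear": [0,0,0],"angular": [0,0,0]},{"linear": [0,0,0],"angular": [0,0,0]},{"linear": [0,0,0],"angular": [0,0,0]},{"linear": [0,0,0],"angular": [0,0,0]}]}}

```text
clock: 31.75
eef_pos: [0.5773, -0.383, 0.0023]
ee_rot: [[0.002, -0.999, -0.04], [-0.001, -0.04, 0.999], [-1.0, -0.002, -0.001]]
ft_force: [0.7, -0.6, -0.1]
finger_gap: 0.0857
```

Call:
{"fn": "servo_tool", "kwargs": {"rows": [{"linear": [0,0,0],"angular": [0,0,0]},{"linear": [0,0,0],"angular": [0,0,0]},{"linear": [0,0,0],"angular": [0,0,0]},{"linear": [0,0,0],"angular": [0,0,0]},{"linear": [0,0,0],"angular": [0,0,0]}], "gripper": 255, "force": 50}}

```text
clock: 32.25
eef_pos: [0.5767, -0.3827, 0.0009]
ee_rot: [[0.0, -0.999, -0.04], [-0.0, -0.04, 0.999], [-1.0, -0.0, -0.0]]
ft_force: [0.8, 0.0, 2.2]
finger_gap: 0.0454
```

Call:
{"fn": "servo_tool", "kwargs": {"rows": [{"linear": [0,0,0],"angular": [0,0,0]},{"linear": [0,0,0],"angular": [0,0,0]},{"linear": [-1,0,0],"angular": [0,0,0]},{"linear": [-3,0,0],"angular": [0,0,0]},{"linear": [-4,0,0],"angular": [0,0,0]}]}}

```text
clock: 32.75
eef_pos: [0.5743, -0.3813, 0.0774]
ee_rot: [[-0.007, -0.999, -0.04], [0.004, -0.04, 0.999], [-1.0, 0.007, 0.004]]
ft_force: [1.0, -0.6, -2.8]
finger_gap: 0.0454
```

Call:
{"fn": "servo_tool", "kwargs": {"rows": [{"linear": [-4,0,0],"angular": [0,0,0]},{"linear": [-4,0,0],"angular": [0,0,0]},{"linear": [-4,0,0],"angular": [0,0,0]},{"linear": [0,0,0],"angular": [0,0,0]},{"linear": [0,0,0],"angular": [0,0,0]}]}}

```text
clock: 33.25
eef_pos: [0.5765, -0.3823, 0.2007]
ee_rot: [[0.001, -0.999, -0.04], [0.001, -0.04, 0.999], [-1.0, -0.001, 0.001]]
ft_force: [1.3, 0.5, -4.8]
finger_gap: 0.0453
```

```bash
python3 -c "
from h import *
go(.5373,-.0847,.2,182.07)"
```

```text
t=33.2 p=[ 0.5765 -0.3823  0.2007] shift=[ 0.09  2.73 29.9 ] jaw=-177.71 tilt=[0.0008 0.0009] q1=-0.30 q6=0.34 F=[ 1.3  0.5 -4.8] gap=0.0453 turn_x=0.004
```

Call:
{"fn": "servo_tool", "kwargs": {"rows": [{"linear": [0,0.27,2.99],"angular": [0,0,0]},{"linear": [0,0.27,2.99],"angular": [0,0,0]},{"linear": [0,0.27,2.99],"angular": [0,0,0]},{"linear": [0,0.27,2.99],"angular": [0,0,0]},{"linear": [0,0.27,2.99],"angular": [0,0,0]}]}}

```text
clock: 33.75
eef_pos: [0.5556, -0.2321, 0.1972]
ee_rot: [[-0.005, -0.999, -0.04], [0.002, -0.04, 0.999], [-1.0, 0.005, 0.002]]
ft_force: [-0.1, -1.0, -3.9]
finger_gap: 0.0455
```

Call:
{"fn": "servo_tool", "kwargs": {"rows": [{"linear": [0,0.27,2.99],"angular": [0,0,0]},{"linear": [0,0.27,2.99],"angular": [0,0,0]},{"linear": [0,0.27,2.99],"angular": [0,0,0]},{"linear": [0,0.27,2.99],"angular": [0,0,0]},{"linear": [0,0.27,2.99],"angular": [0,0,0]}]}}

```text
clock: 34.25
eef_pos: [0.536, -0.0836, 0.1976]
ee_rot: [[-0.005, -0.999, -0.04], [0.0, -0.04, 0.999], [-1.0, 0.005, 0.001]]
ft_force: [0.4, 0.7, -3.0]
finger_gap: 0.0454
```

Call:
{"fn": "servo_tool", "kwargs": {"rows": [{"linear": [0,0,0],"angular": [0,0,0]},{"linear": [2,0,0],"angular": [0,0,0]},{"linear": [3,0,0],"angular": [0,0,0]},{"linear": [3,0,0],"angular": [0,0,0]},{"linear": [2,0,0],"angular": [0,0,0]}]}}

```text
clock: 34.75
eef_pos: [0.535, -0.0851, 0.0954]
ee_rot: [[-0.007, -0.999, -0.04], [0.001, -0.04, 0.999], [-1.0, 0.007, 0.001]]
ft_force: [0.2, 0.4, -3.1]
finger_gap: 0.0454
```

Call:
{"fn": "servo_tool", "kwargs": {"rows": [{"linear": [1,0,0],"angular": [0,0,0]},{"linear": [0.5,0,0],"angular": [0,0,0]},{"linear": [0.3,0,0],"angular": [0,0,0]},{"linear": [0.3,0,0],"angular": [0,0,0]},{"linear": [0.3,0,0],"angular": [0,0,0]}]}}

```text
clock: 35.25
eef_pos: [0.538, -0.0849, 0.0772]
ee_rot: [[0.001, -0.999, -0.04], [0.0, -0.04, 0.999], [-1.0, -0.001, 0.0]]
ft_force: [0.3, 0.7, -4.2]
finger_gap: 0.0459
```

```bash
python3 -c "
from h import *
go(.5373,-.0847,.056,182.07)"
```

```text
t=35.2 p=[ 0.538  -0.0849  0.0772] shift=[2.12 0.08 0.03] jaw=-177.71 tilt=[0.0015 0.0002] q1=0.21 q6=-0.17 F=[ 0.3  0.7 -4.2] gap=0.0459 turn_x=0.004
```

Call:
{"fn": "servo_tool", "kwargs": {"rows": [{"linear": [0.4,0,0],"angular": [0,0,0]},{"linear": [0.4,0,0],"angular": [0,0,0]},{"linear": [0.4,0,0],"angular": [0,0,0]},{"linear": [0.4,0,0],"angular": [0,0,0]},{"linear": [0.4,0,0],"angular": [0,0,0]}]}}

```text
clock: 35.75
eef_pos: [0.5375, -0.0849, 0.0561]
ee_rot: [[-0.0, -0.999, -0.04], [0.0, -0.04, 0.999], [-1.0, 0.0, 0.0]]
ft_force: [-0.8, -0.6, -3.3]
finger_gap: 0.0455
```

Call:
{"fn": "servo_tool", "kwargs": {"rows": [{"linear": [0,0,0],"angular": [0,0,0]},{"linear": [0,0,0],"angular": [0,0,0]},{"linear": [0,0,0],"angular": [0,0,0]},{"linear": [0,0,0],"angular": [0,0,0]},{"linear": [0,0,0],"angular": [0,0,0]}]}}

```text
clock: 36.25
eef_pos: [0.5376, -0.085, 0.0567]
ee_rot: [[0.0, -0.999, -0.04], [0.0, -0.04, 0.999], [-1.0, -0.0, 0.0]]
ft_force: [-0.3, -0.7, -3.0]
finger_gap: 0.0454
```

Call:
{"fn": "servo_tool", "kwargs": {"rows": [{"linear": [0,0,0],"angular": [0,0,0]},{"linear": [0,0,0],"angular": [0,0,0]},{"linear": [0,0,0],"angular": [0,0,0]},{"linear": [0,0,0],"angular": [0,0,0]},{"linear": [0,0,0],"angular": [0,0,0]}], "gripper": 0}}

```text
clock: 36.75
eef_pos: [0.5376, -0.085, 0.0567]
ee_rot: [[0.0, -0.999, -0.04], [0.0, -0.04, 0.999], [-1.0, -0.0, 0.0]]
ft_force: [0.5, -0.1, 0.0]
finger_gap: 0.0859
```

Call:
{"fn": "servo_tool", "kwargs": {"rows": [{"linear": [0,0,0],"angular": [0,0,0]},{"linear": [-1,0,0],"angular": [0,0,0]},{"linear": [-3,0,0],"angular": [0,0,0]},{"linear": [-4,0,0],"angular": [0,0,0]},{"linear": [-4,0,0],"angular": [0,0,0]}]}}

```text
clock: 37.25
eef_pos: [0.5372, -0.0852, 0.1785]
ee_rot: [[-0.0, -0.999, -0.04], [-0.0, -0.04, 0.999], [-1.0, 0.0, -0.0]]
ft_force: [0.3, 0.7, -0.3]
finger_gap: 0.0854
```

Call:
{"fn": "servo_tool", "kwargs": {"rows": [{"linear": [-4,0,1],"angular": [0,0,0]},{"linear": [-4,0,2],"angular": [0,0,0]},{"linear": [0,0,2],"angular": [0,0,0]},{"linear": [0,0,1],"angular": [0,0,0]},{"linear": [0,0,0],"angular": [0,0,0]}]}}

```text
clock: 37.75
eef_pos: [0.5348, -0.0241, 0.2559]
ee_rot: [[-0.001, -0.999, -0.042], [0.0, -0.042, 0.999], [-1.0, 0.001, 0.0]]
ft_force: [1.0, 0.1, -0.4]
finger_gap: 0.0856
```

```bash
python3 - <<'E'
from h import *
im,d,p=snap('wrist','w8');snap('side');snap('scene')
for y in (.0275,-.0285,-.0847):
  Q,_=pts('wrist',.107,.118,.50,.57,y-.027,y+.027);
  if len(Q): print('lid',len(Q),*circ(Q,0))
for n in('wrist','scene','side'):
  P,_=pts(n,.146,.158,.5,.95,.1,.5)
  if len(P)>50:print(n,'bar',cv2.minAreaRect(P[:,:2].astype(np.float32)),len(P))
  P,_=pts(n,.182,.205,.5,.95,.1,.5)
  if len(P)>20:print(n,'knob',*circ(P,0))
go(.5373,-.0847,.056,182.07)
E
```

```text
lid 1554 [0.535  0.027  0.0237] [0.5349 0.0255] [0.5346 0.0264] 1554 0.1118
lid 1787 [ 0.5363 -0.0288  0.0235] [ 0.5364 -0.0298] [ 0.5364 -0.029 ] 1787 0.1117
lid 2101 [ 0.5387 -0.0847  0.0234] [ 0.5389 -0.0852] [ 0.5386 -0.0846] 2101 0.1117
wrist bar ((0.6378980875015259, 0.20849424600601196), (0.2809552252292633, 0.03414515405893326), 28.86227798461914) 2339
scene bar ((0.6593460440635681, 0.21926622092723846), (0.3365059494972229, 0.035671673715114594), 28.25174331665039) 835
scene knob [0.6582 0.2196 0.0207] [0.6558 0.2203] [0.6581 0.2195] 140 0.19
side bar ((0.6607416868209839, 0.21338269114494324), (0.3447157144546509, 0.03790101408958435), 27.563352584838867) 361
side knob [0.6594 0.2107 0.0239] [0.6574 0.2077] [0.6602 0.2122] 67 0.1897
t=37.9 p=[ 0.5348 -0.0256  0.2555] shift=[19.96 -0.05 -5.91] jaw=-177.72 tilt=[-0.0019 -0.0007] q1=0.33 q6=-0.29 F=[ 0.2 -0.6  0.5] gap=0.0851 turn_x=0.004
```

View pics/w8.png

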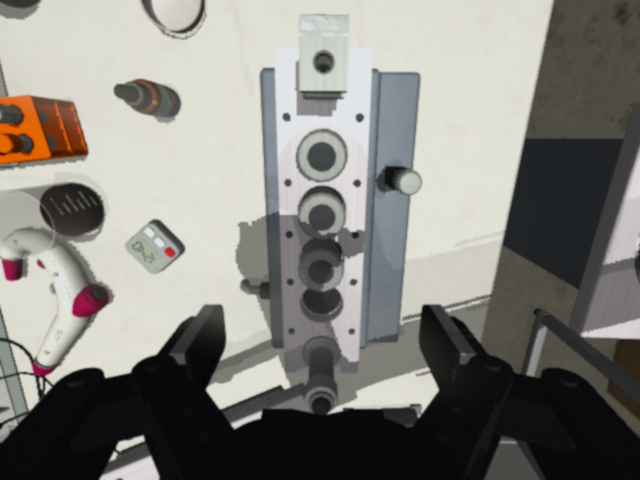

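Call:
{"fn": "servo_tool", "kwargs": {"rows": [{"linear": [0,0,0],"angular": [-0.145,0,0]},{"linear": [0,0,0],"angular": [-0.145,0,0]},{"linear": [0,0,0],"angular": [-0.145,0,0]},{"linear": [0,0,0],"angular": [-0.145,0,0]},{"linear": [0,0,0],"angular": [-0.145,0,0]}]}}

```text
clock: 38.4
eef_pos: [0.5349, -0.026, 0.2558]
ee_rot: [[-0.001, -0.718, -0.696], [-0.001, -0.696, 0.718], [-1.0, 0.001, 0.001]]
ft_force: [0.7, 0.2, -0.1]
finger_gap: 0.0855
```

Call:
{"fn": "servo_tool", "kwargs": {"rows": [{"linear": [0,0,0],"angular": [-0.145,0,0]},{"linear": [0,0,0],"angular": [-0.145,0,0]},{"linear": [0,0,0],"angular": [-0.145,0,0]},{"linear": [0,0,0],"angular": [-0.145,0,0]},{"linear": [0,0,0],"angular": [-0.145,0,0]}]}}

```text
clock: 38.9
eef_pos: [0.5349, -0.026, 0.2558]
ee_rot: [[-0.001, -0.076, -0.997], [-0.001, -0.997, 0.076], [-1.0, 0.001, 0.001]]
ft_force: [-0.2, -0.3, -0.2]
finger_gap: 0.0855
```

Call:
{"fn": "servo_tool", "kwargs": {"rows": [{"linear": [0,0,0],"angular": [-0.145,0,0]},{"linear": [0,0,0],"angular": [-0.145,0,0]},{"linear": [0,0,0],"angular": [-0.145,0,0]},{"linear": [0,0,0],"angular": [-0.14,0,0]},{"linear": [0,0,0],"angular": [0,0,0]}]}}

```text
clock: 39.4
eef_pos: [0.5349, -0.0259, 0.2559]
ee_rot: [[-0.001, 0.475, -0.88], [-0.0, -0.88, -0.475], [-1.0, -0.0, 0.001]]
ft_force: [-0.4, 0.3, 0.1]
finger_gap: 0.0855
```

```bash
python3 - <<'E'
from h import *
go(.5991,.1872,.25,298.2)
im,d,p=snap('wrist')
P,_=pts('wrist',.146,.158,.5,.95,.1,.5)
if len(P)>50:print('bar',cv2.minAreaRect(P[:,:2].astype(np.float32)),len(P))
E
```

```text
t=39.4 p=[ 0.5349 -0.0259  0.2559] shift=[  0.57 -15.71 -15.76] jaw=-61.67 tilt=[-0.0012 -0.0004] q1=0.33 q6=1.74 F=[-0.4  0.3  0.1] gap=0.0855 turn_x=0.002
bar ((0.5635209083557129, 0.1669970601797104), (0.10968511551618576, 0.033920519053936005), 29.268558502197266) 6114
```

Call:
{"fn": "servo_tool", "kwargs": {"rows": [{"linear": [0,-3,-3],"angular": [0,0,0]},{"linear": [0,-3,-3],"angular": [0,0,0]},{"linear": [0,-3,-3],"angular": [0,0,0]},{"linear": [0,-3,-3],"angular": [0,0,0]},{"linear": [0,-3,-3],"angular": [0,0,0]}]}}

```text
clock: 39.95
eef_pos: [0.5963, 0.1794, 0.2563]
ee_rot: [[-0.0, 0.47, -0.883], [-0.0, -0.883, -0.47], [-1.0, 0.0, 0.0]]
ft_force: [-0.2, -0.7, -0.5]
finger_gap: 0.0852
```

Call:
{"fn": "servo_tool", "kwargs": {"rows": [{"linear": [0,-0.7,-0.75],"angular": [0,0,0]},{"linear": [0,0,0],"angular": [0,0,0]},{"linear": [0,0,0],"angular": [0,0,0]},{"linear": [0,0,0],"angular": [0,0,0]},{"linear": [0,0,0],"angular": [0,0,0]}]}}

```text
clock: 40.45
eef_pos: [0.5993, 0.1867, 0.2572]
ee_rot: [[0.001, 0.473, -0.881], [0.001, -0.881, -0.473], [-1.0, -0.0, -0.001]]
ft_force: [0.1, -0.3, -0.1]
finger_gap: 0.0858
```

```bash
python3 - <<'E'
from h import *
go(.5991,.1872,.094,298.2)
im,d,p=snap('wrist','w9')
P,_=pts('wrist',.147,.158,.5,.95,.1,.5)
b=cv2.minAreaRect(P[:,:2].astype(np.float32));print('bar',b,len(P))
P,_=pts('wrist',.185,.2,.5,.95,.1,.5)
if len(P)>20:print('knob',*circ(P,0))
P,_=pts('wrist',.159,.17,.5,.56,.12,.18)
if len(P)>20:print('col',*circ(P,0))
E
```

```text
t=40.5 p=[0.5993 0.1867 0.2572] shift=[ 1.632e+01 -5.000e-02  1.000e-02] jaw=-61.80 tilt=[0.0009 0.0006] q1=0.62 q6=1.44 F=[ 0.1 -0.3 -0.1] gap=0.0858 turn_x=0.000
bar ((0.6325793862342834, 0.20491035282611847), (0.2670670449733734, 0.03339606896042824), 28.89704704284668) 9657
knob [0.6619 0.2201 0.0207] [0.6623 0.2203] [0.6619 0.2202] 2830 0.1916
col [0.5304 0.1487 0.0094] [0.5317 0.1493] [0.5306 0.1488] 311 0.1628
```

View pics/w9.png

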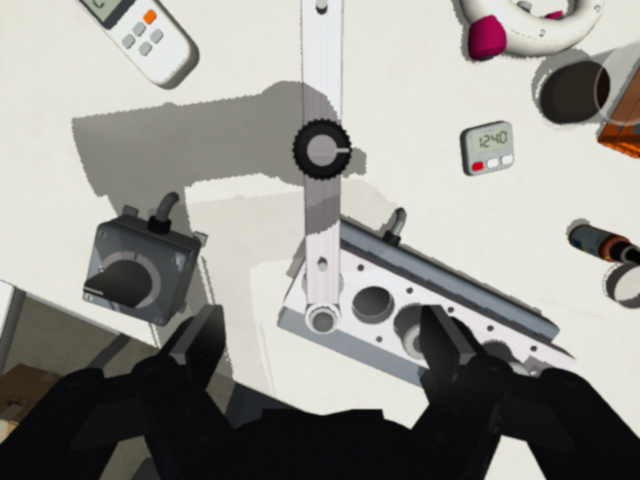

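Call:
{"fn": "servo_tool", "kwargs": {"rows": [{"linear": [4,0,0],"angular": [0,0,0]},{"linear": [4,0,0],"angular": [0,0,0]},{"linear": [4,0,0],"angular": [0,0,0]},{"linear": [2,0,0],"angular": [0,0,0]},{"linear": [1,0,0],"angular": [0,0,0]}]}}

```text
clock: 41.0
eef_pos: [0.5982, 0.1869, 0.104]
ee_rot: [[-0.003, 0.473, -0.881], [-0.001, -0.881, -0.473], [-1.0, -0.0, 0.003]]
ft_force: [-0.4, 0.4, 0.5]
finger_gap: 0.0858
```

Call:
{"fn": "servo_tool", "kwargs": {"rows": [{"linear": [1.2,0,0],"angular": [0,0,0]},{"linear": [0,0,0],"angular": [0,0,0]},{"linear": [0,0,0],"angular": [0,0,0]},{"linear": [0,0,0],"angular": [0,0,0]},{"linear": [0,0,0],"angular": [0,0,0]}]}}

```text
clock: 41.5
eef_pos: [0.5998, 0.1882, 0.0957]
ee_rot: [[0.002, 0.474, -0.88], [0.001, -0.88, -0.474], [-1.0, -0.0, -0.002]]
ft_force: [-0.3, -0.7, -0.4]
finger_gap: 0.0854
```

Call:
{"fn": "servo_tool", "kwargs": {"rows": [{"linear": [0,0,0],"angular": [0,0,0]},{"linear": [0,0,0],"angular": [0,0,0]},{"linear": [0,0,0],"angular": [0,0,0]},{"linear": [0,0,0],"angular": [0,0,0]},{"linear": [0,0,0],"angular": [0,0,0]}], "gripper": 255, "force": 25}}

```text
clock: 42.0
eef_pos: [0.5997, 0.1873, 0.0948]
ee_rot: [[0.001, 0.474, -0.88], [-0.001, -0.88, -0.474], [-1.0, 0.001, -0.0]]
ft_force: [2.5, -2.2, 0.5]
finger_gap: 0.03
```

Call:
{"fn": "servo_tool", "kwargs": {"rows": [{"linear": [0,0,0],"angular": [0,0,0]},{"linear": [0,0,0],"angular": [0,0,0]},{"linear": [0,0,0],"angular": [0,0,0]},{"linear": [0,0,0],"angular": [0,0,0]},{"linear": [0,0,0],"angular": [0,0,0]}]}}

```text
clock: 42.5
eef_pos: [0.5997, 0.1874, 0.0948]
ee_rot: [[0.001, 0.474, -0.88], [-0.001, -0.88, -0.474], [-1.0, 0.001, -0.0]]
ft_force: [3.7, -4.2, 1.8]
finger_gap: 0.0297
```

Call:
{"fn": "servo_tool", "kwargs": {"rows": [{"linear": [0,1.12,0.08],"angular": [0.14,0,0]},{"linear": [0,1.12,0.08],"angular": [0.14,0,0]},{"linear": [0,1.12,0.08],"angular": [0.14,0,0]},{"linear": [0,1.12,0.08],"angular": [0.14,0,0]},{"linear": [0,1.12,0.08],"angular": [0.14,0,0]}]}}

```text
clock: 43.0
eef_pos: [0.608, 0.133, 0.0948]
ee_rot: [[0.002, -0.21, -0.978], [0.0, -0.978, 0.21], [-1.0, -0.0, -0.002]]
ft_force: [3.1, -3.0, 0.7]
finger_gap: 0.0294
```

```bash
cat >> h.py <<'E'
def arc(piv=(.5286,.1494)):
    s=robot.get_state();p=np.array(s['eef_pos'])[:2]-piv;R=np.array(s['ee_rot'])
    th=np.degrees(np.arctan2(p[1],p[0]));dev=np.degrees(np.arctan2(-R[1,2],-R[0,2]))
    print('radius %.4f bar_by_pos %.2f by_tool %.2f left to -87.93: %.3f rad'%(np.hypot(*p),th,dev,np.radians(dev+87.93)),np.round(R.T@s['ft_force'],1),np.round(s['wrist_torque'],2),s['finger_gap'])
E
python3 -c "
from h import *
arc()"
```

```text
radius 0.0811 bar_by_pos -11.69 by_tool -12.10 left to -87.93: 1.323 rad [-0.7  2.3 -3.7] [-0.96 -1.02  0.49] 0.02942170911465348
```

Going well; continue the arc (1.32 rad left).

Call:
{"fn": "servo_tool", "kwargs": {"rows": [{"linear": [0,1.12,0.08],"angular": [0.14,0,0]},{"linear": [0,1.12,0.08],"angular": [0.14,0,0]},{"linear": [0,1.12,0.08],"angular": [0.14,0,0]},{"linear": [0,1.12,0.08],"angular": [0.14,0,0]},{"linear": [0,1.12,0.08],"angular": [0.14,0,0]}]}}

```text
clock: 43.5
eef_pos: [0.5791, 0.0852, 0.0948]
ee_rot: [[0.003, -0.791, -0.612], [-0.001, -0.612, 0.791], [-1.0, -0.001, -0.002]]
ft_force: [5.6, -5.6, -0.9]
finger_gap: 0.0294
```

Call:
{"fn": "servo_tool", "kwargs": {"rows": [{"linear": [0,1.12,0.08],"angular": [0.14,0,0]},{"linear": [0,1.12,0.08],"angular": [0.14,0,0]},{"linear": [0,1.12,0.08],"angular": [0.14,0,0]},{"linear": [0,0.8,0.04],"angular": [0.1,0,0]},{"linear": [0,0,0],"angular": [0,0,0]}]}}

```text
clock: 44.0
eef_pos: [0.5396, 0.0687, 0.0948]
ee_rot: [[0.0, -0.99, -0.139], [-0.002, -0.139, 0.99], [-1.0, 0.0, -0.002]]
ft_force: [4.6, -9.6, -1.9]
finger_gap: 0.0296
```

```bash
python3 -c "
from h import *
arc()"
```

```text
radius 0.0814 bar_by_pos -82.21 by_tool -81.99 left to -87.93: 0.104 rad [  1.9  -3.2 -10.1] [-2.85 -1.33 -0.24] 0.029590512205048325
```

Call:
{"fn": "servo_tool", "kwargs": {"rows": [{"linear": [0,0.28,-0.05],"angular": [0.035,0,0]},{"linear": [0,0.28,-0.05],"angular": [0.035,0,0]},{"linear": [0,0.28,0],"angular": [0.035,0,0]},{"linear": [0,0.1,0],"angular": [0.012,0,0]},{"linear": [0,0,0],"angular": [0,0,0]}]}}

```text
clock: 44.5
eef_pos: [0.5316, 0.0682, 0.0947]
ee_rot: [[0.002, -1.0, -0.028], [-0.0, -0.028, 1.0], [-1.0, -0.002, -0.0]]
ft_force: [4.8, -4.0, -0.9]
finger_gap: 0.0298
```

```bash
python3 -c "
from h import *
arc()"
```

```text
radius 0.0813 bar_by_pos -87.89 by_tool -88.40 left to -87.93: -0.008 rad [ 0.9 -4.7 -4.1] [-1.55 -1.75  0.42] 0.029783710846847503
```

Call:
{"fn": "servo_tool", "kwargs": {"rows": [{"linear": [0,0.1,0],"angular": [0,0,0]},{"linear": [0,0.1,0],"angular": [0,0,0]},{"linear": [0,0,0],"angular": [0,0,0]},{"linear": [0,0,0],"angular": [0,0,0]},{"linear": [0,0,0],"angular": [0,0,0]}]}}

```text
clock: 45.0
eef_pos: [0.5317, 0.0682, 0.0948]
ee_rot: [[0.006, -1.0, -0.028], [0.0, -0.028, 1.0], [-1.0, -0.006, -0.0]]
ft_force: [17.6, -5.4, -6.6]
finger_gap: 0.0294
```

```bash
python3 -c "
from h import *
arc()"
```

```text
radius 0.0812 bar_by_pos -87.80 by_tool -88.41 left to -87.93: -0.008 rad [  6.7 -17.4  -5.9] [-1.93 -5.24  0.35] 0.029367923746113203
```

Call:
{"fn": "servo_tool", "kwargs": {"rows": [{"linear": [0,-0.2,0],"angular": [0,0,0]},{"linear": [0,0,0],"angular": [0,0,0]},{"linear": [0,0,0],"angular": [0,0,0]},{"linear": [0,0,0],"angular": [0,0,0]},{"linear": [0,0,0],"angular": [0,0,0]}]}}

```text
clock: 45.5
eef_pos: [0.5316, 0.0682, 0.0948]
ee_rot: [[0.002, -1.0, -0.028], [-0.0, -0.028, 1.0], [-1.0, -0.002, -0.0]]
ft_force: [5.7, -5.1, -0.9]
finger_gap: 0.0295
```

Call:
{"fn": "servo_tool", "kwargs": {"rows": [{"linear": [0,0,0],"angular": [0,0,0]},{"linear": [0,0,0],"angular": [0,0,0]},{"linear": [0,0,0],"angular": [0,0,0]},{"linear": [0,0,0],"angular": [0,0,0]},{"linear": [0,0,0],"angular": [0,0,0]}], "gripper": 0}}

```text
clock: 46.0
eef_pos: [0.5308, 0.0688, 0.0945]
ee_rot: [[-0.0, -1.0, -0.028], [0.0, -0.028, 1.0], [-1.0, 0.0, 0.0]]
ft_force: [0.2, -1.0, 0.2]
finger_gap: 0.0853
```

Call:
{"fn": "servo_tool", "kwargs": {"rows": [{"linear": [-1,0,0],"angular": [0,0,0]},{"linear": [-4,0,0],"angular": [0,0,0]},{"linear": [-4,0,0],"angular": [0,0,0]},{"linear": [-4,0,0],"angular": [0,0,0]},{"linear": [-2,0,0],"angular": [0,0,0]}]}}

```text
clock: 46.5
eef_pos: [0.5318, 0.0683, 0.2499]
ee_rot: [[0.006, -1.0, -0.028], [0.002, -0.028, 1.0], [-1.0, -0.006, 0.001]]
ft_force: [0.7, -0.8, -0.8]
finger_gap: 0.0854
```

Call:
{"fn": "servo_tool", "kwargs": {"rows": [{"linear": [0,-0.1,-4],"angular": [0,0,0]},{"linear": [0,-0.1,-4],"angular": [0,0,0]},{"linear": [0,-0.1,-4],"angular": [0,0,0]},{"linear": [0,0,-4],"angular": [0,0,0]},{"linear": [0,0,-4],"angular": [0,0,0]}]}}

```text
clock: 47.0
eef_pos: [0.5393, -0.1329, 0.2456]
ee_rot: [[0.001, -1.0, -0.028], [0.0, -0.028, 1.0], [-1.0, -0.001, 0.0]]
ft_force: [1.6, 0.4, -0.3]
finger_gap: 0.0858
```

Call:
{"fn": "servo_tool", "kwargs": {"rows": [{"linear": [0,0,-1.8],"angular": [0,0,0]},{"linear": [0,0,0],"angular": [0,0,0]},{"linear": [0,0,0],"angular": [0,0,0]},{"linear": [0,0,0],"angular": [0,0,0]},{"linear": [0,0,0],"angular": [0,0,0]}]}}

```text
clock: 47.5
eef_pos: [0.5401, -0.1484, 0.2448]
ee_rot: [[0.0, -1.0, -0.029], [0.0, -0.029, 1.0], [-1.0, -0.0, 0.0]]
ft_force: [-0.1, 0.3, 1.0]
finger_gap: 0.0851
```

```bash
python3 - <<'E'
from h import *
go(.539,-.1504,.245,182.07)
im,d,p=snap('wrist','w10');P=cloud(d,p)
def proj(X):
    c=(np.array(X)-p['position'])@np.array(p['rotation']);return c[0]/c[2]*p['fx']+p['cx'],c[1]/c[2]*p['fy']+p['cy']
u,v=proj((.5404,-.1504,.166));print('expected hole px',u,v)
Q,_=pts('wrist',.160,.170,.5,.58,-.2,-.11);print('fork',cv2.minAreaRect(Q[:,:2].astype(np.float32)),len(Q),np.median(Q[:,2]))
Q,_=pts('wrist',.1,.11,.43,.48,-.09,-.04);print('pin',len(Q), circ(Q,0) if len(Q)>5 else '')
u,v=int(u),int(v);cr=cv2.resize(im[v-60:v+60,u-80:u+80],None,fx=5,fy=5,interpolation=cv2.INTER_CUBIC);cv2.imwrite('pics/f1.png',cr);print('crop origin',u-80,v-60)
for y in (.0275,-.0285,-.0847):
  Q,_=pts('wrist',.107,.118,.50,.57,y-.027,y+.027);
  if len(Q): print('lid',len(Q),*circ(Q,0))
E
```

```text
t=47.5 p=[ 0.5401 -0.1484  0.2448] shift=[-0.02  0.12 -0.2 ] jaw=-178.32 tilt=[0.0004 0.0002] q1=0.09 q6=-0.06 F=[-0.1  0.3  1. ] gap=0.0851 turn_x=-0.007
expected hole px 323.56898561810533 239.74510509030114
fork ((0.5403546094894409, -0.15605460107326508), (0.03409057483077049, 0.0474490188062191), 1.9841043949127197) 2525 0.16569587371446176
pin 389 (array([ 0.4545, -0.0638,  0.0124]), array([ 0.4548, -0.0653]), array([ 0.4546, -0.0638]), 389, np.float64(0.1045))
crop origin 243 179
lid 164 [0.5349 0.0266 0.0236] [0.5398 0.0236] [0.5347 0.0242] 164 0.1112
lid 204 [ 0.5363 -0.0287  0.0235] [ 0.5381 -0.0303] [ 0.536  -0.0293] 204 0.1113
lid 239 [ 0.5388 -0.0849  0.0235] [ 0.543  -0.0861] [ 0.5386 -0.0845] 239 0.1111
```

View pics/f1.png

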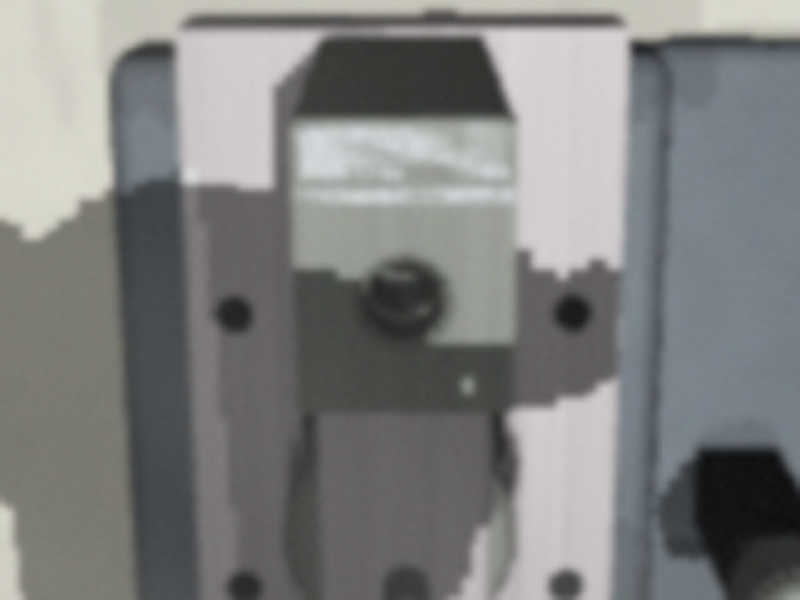

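Call:
{"fn": "servo_tool", "kwargs": {"rows": [{"linear": [0,2.8,2.9],"angular": [0,0,0]},{"linear": [0,2.8,2.9],"angular": [0,0,0]},{"linear": [2,2.85,2.9],"angular": [0,0,0]},{"linear": [2,0,0],"angular": [0,0,0]},{"linear": [2,0,0],"angular": [0,0,0]}], "gripper": 120}}

```text
clock: 48.05
eef_pos: [0.4528, -0.0632, 0.1847]
ee_rot: [[0.003, -1.0, -0.031], [0.001, -0.031, 1.0], [-1.0, -0.003, 0.001]]
ft_force: [0.3, -0.1, 0.1]
finger_gap: 0.0453
```

Call:
{"fn": "servo_tool", "kwargs": {"rows": [{"linear": [0,0,0],"angular": [0,0,0]},{"linear": [0,0,0],"angular": [0,0,0]},{"linear": [0,0,0],"angular": [0,0,0]},{"linear": [0,0,0],"angular": [0,0,0]},{"linear": [0,0,0],"angular": [0,0,0]}]}}

```text
clock: 48.55
eef_pos: [0.4534, -0.0648, 0.1851]
ee_rot: [[0.001, -1.0, -0.028], [0.0, -0.028, 1.0], [-1.0, -0.001, 0.0]]
ft_force: [-0.1, -0.1, -0.2]
finger_gap: 0.0451
```

```bash
python3 - <<'E'
from h import *
im,d,p=snap('wrist','w11')
Q,_=pts('wrist',.1,.11,.43,.48,-.09,-.04);c=circ(Q,0);print('pin',c)
go(c[0][0]-.0014,c[0][1],.053,182.07)
E
```

```text
pin (array([ 0.4538, -0.0636,  0.0121]), array([ 0.454 , -0.0646]), array([ 0.454 , -0.0637]), 683, np.float64(0.1045))
t=48.6 p=[ 0.4533 -0.0648  0.1849] shift=[13.19  0.09  0.12] jaw=-178.41 tilt=[0.0005 0.0002] q1=0.30 q6=-0.27 F=[-0.3  0.  -0.2] gap=0.0450 turn_x=-0.008
```

Call:
{"fn": "servo_tool", "kwargs": {"rows": [{"linear": [4,0.09,0.12],"angular": [0,0,0]},{"linear": [4,0,0],"angular": [0,0,0]},{"linear": [3,0,0],"angular": [0,0,0]},{"linear": [1.5,0,0],"angular": [0,0,0]},{"linear": [0.7,0,0],"angular": [0,0,0]}]}}

```text
clock: 49.1
eef_pos: [0.4518, -0.0637, 0.0516]
ee_rot: [[-0.001, -1.0, -0.028], [-0.0, -0.028, 1.0], [-1.0, 0.001, -0.0]]
ft_force: [-0.1, 0.7, 0.2]
finger_gap: 0.0449
```

Call:
{"fn": "servo_tool", "kwargs": {"rows": [{"linear": [0,0,0],"angular": [0,0,0]},{"linear": [0,0,0],"angular": [0,0,0]},{"linear": [0,0,0],"angular": [0,0,0]},{"linear": [0,0,0],"angular": [0,0,0]},{"linear": [0,0,0],"angular": [0,0,0]}]}}

```text
clock: 49.6
eef_pos: [0.4525, -0.0635, 0.0531]
ee_rot: [[0.001, -1.0, -0.028], [0.0, -0.028, 1.0], [-1.0, -0.001, 0.0]]
ft_force: [0.3, -0.2, -0.3]
finger_gap: 0.0455
```

Call:
{"fn": "servo_tool", "kwargs": {"rows": [{"linear": [0,0,0],"angular": [0,0,0]},{"linear": [0,0,0],"angular": [0,0,0]},{"linear": [0,0,0],"angular": [0,0,0]},{"linear": [0,0,0],"angular": [0,0,0]},{"linear": [0,0,0],"angular": [0,0,0]}], "gripper": 255, "force": 40}}

```text
clock: 50.1
eef_pos: [0.4523, -0.0636, 0.0528]
ee_rot: [[0.0, -1.0, -0.028], [-0.0, -0.028, 1.0], [-1.0, -0.0, -0.0]]
ft_force: [-0.7, 0.2, 2.3]
finger_gap: 0.0225
```

Call:
{"fn": "servo_tool", "kwargs": {"rows": [{"linear": [0,0,0],"angular": [0,0,0]},{"linear": [0,0,0],"angular": [0,0,0]},{"linear": [0,0,0],"angular": [0,0,0]},{"linear": [0,0,0],"angular": [0,0,0]},{"linear": [0,0,0],"angular": [0,0,0]}]}}

```text
clock: 50.6
eef_pos: [0.4523, -0.0635, 0.0528]
ee_rot: [[0.0, -1.0, -0.028], [0.0, -0.028, 1.0], [-1.0, -0.0, 0.0]]
ft_force: [-1.4, 0.8, 5.2]
finger_gap: 0.0227
```

Call:
{"fn": "servo_tool", "kwargs": {"rows": [{"linear": [-0.5,0,0],"angular": [0,0,0]},{"linear": [-1,0,0],"angular": [0,0,0]},{"linear": [-1.5,0,0],"angular": [0,0,0]},{"linear": [-2,0,0],"angular": [0,0,0]},{"linear": [-2,0,0],"angular": [0,0,0]}]}}

```text
clock: 51.1
eef_pos: [0.4516, -0.0637, 0.124]
ee_rot: [[-0.001, -1.0, -0.028], [-0.0, -0.028, 1.0], [-1.0, 0.001, -0.0]]
ft_force: [0.5, -0.9, -0.5]
finger_gap: 0.023
```

Call:
{"fn": "servo_tool", "kwargs": {"rows": [{"linear": [-3,0,0],"angular": [0,0,0]},{"linear": [-3,0,0],"angular": [0,0,0]},{"linear": [-3.2,0,0],"angular": [0,0,0]},{"linear": [0,0,0],"angular": [0,0,0]},{"linear": [0,0,0],"angular": [0,0,0]}]}}

```text
clock: 51.6
eef_pos: [0.4521, -0.0634, 0.2157]
ee_rot: [[0.001, -1.0, -0.028], [0.001, -0.028, 1.0], [-1.0, -0.001, 0.001]]
ft_force: [0.4, -0.1, -2.9]
finger_gap: 0.0229
```

```bash
python3 - <<'E'
from h import *
im,d,p=snap('wrist','w12')
go(.5389,-.1508,.215,182.07)
# held head: top = eef+.0262+.026
z=robot.get_state()['eef_pos'][2]+.0522
Q,_=pts('wrist',z-.004,z+.006,.435,.475,-.085,-.04);print('head',len(Q),circ(Q,0) if len(Q)>5 else '')
cv2.imwrite('pics/p1.png',cv2.resize(im[200:440,160:480],(800,600)))
E
```

```text
t=51.6 p=[ 0.4517 -0.0634  0.2145] shift=[-0.07 -8.47 -8.98] jaw=-178.39 tilt=[-0.0009  0.0005] q1=0.31 q6=-0.28 F=[-0.3 -0.4 -0.6] gap=0.0228 turn_x=-0.008
head 3102 (array([ 0.4547, -0.0675,  0.0204]), array([ 0.4538, -0.0669]), array([ 0.4552, -0.0644]), 3102, np.float64(0.2673))
```

View pics/p1.png

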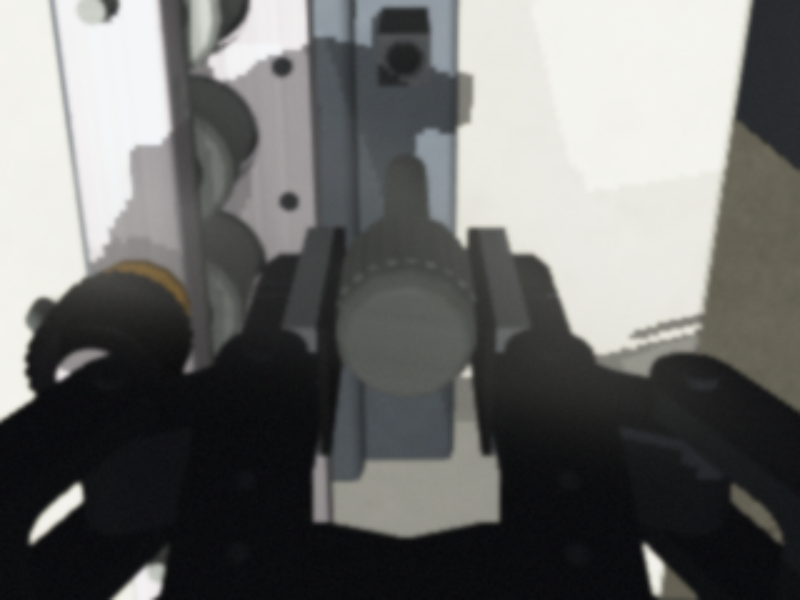

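Call:
{"fn": "servo_tool", "kwargs": {"rows": [{"linear": [0,-2.1,-2.2],"angular": [0,0,0]},{"linear": [0,-2.1,-2.3],"angular": [0,0,0]},{"linear": [0,-2.1,-2.2],"angular": [0,0,0]},{"linear": [0,-2.15,-2.25],"angular": [0,0,0]},{"linear": [0,0,0],"angular": [0,0,0]}]}}

```text
clock: 52.15
eef_pos: [0.5393, -0.1525, 0.2111]
ee_rot: [[-0.006, -1.0, -0.025], [-0.0, -0.025, 1.0], [-1.0, 0.006, 0.0]]
ft_force: [-0.6, 0.9, -1.9]
finger_gap: 0.0227
```

Call:
{"fn": "servo_tool", "kwargs": {"rows": [{"linear": [0,0,0],"angular": [0,0,0]},{"linear": [0,0,0],"angular": [0,0,0]},{"linear": [0,0,0],"angular": [0,0,0]},{"linear": [0,0,0],"angular": [0,0,0]},{"linear": [0,0,0],"angular": [0,0,0]}]}}

```text
clock: 52.65
eef_pos: [0.539, -0.1502, 0.2149]
ee_rot: [[0.001, -1.0, -0.029], [0.0, -0.029, 1.0], [-1.0, -0.001, 0.0]]
ft_force: [-0.2, -0.2, -0.4]
finger_gap: 0.0226
```

```bash
python3 - <<'E'
from h import *
im,d,p=snap('wrist','w13')
go(.5389,-.1508,.1398,182.07)
def proj(X):
    c=(np.array(X)-p['position'])@np.array(p['rotation']);return np.round([c[0]/c[2]*p['fx']+p['cx'],c[1]/c[2]*p['fy']+p['cy']],1)
print('hole px',proj((.5403,-.1508,.166)),'tip px if on axis',proj((.5403,-.1508,.187)))
cv2.imwrite('pics/f2.png',cv2.resize(im[180:360,220:460],(800,600),interpolation=cv2.INTER_CUBIC))
E
```

```text
t=52.7 p=[ 0.539  -0.1503  0.2149] shift=[ 7.51  0.02 -0.05] jaw=-178.36 tilt=[0.0007 0.0002] q1=0.09 q6=-0.06 F=[ 0.3  0.4 -1.1] gap=0.0226 turn_x=-0.008
hole px [322.2 254.2] tip px if on axis [322.1 265.2]
```

View pics/f2.png

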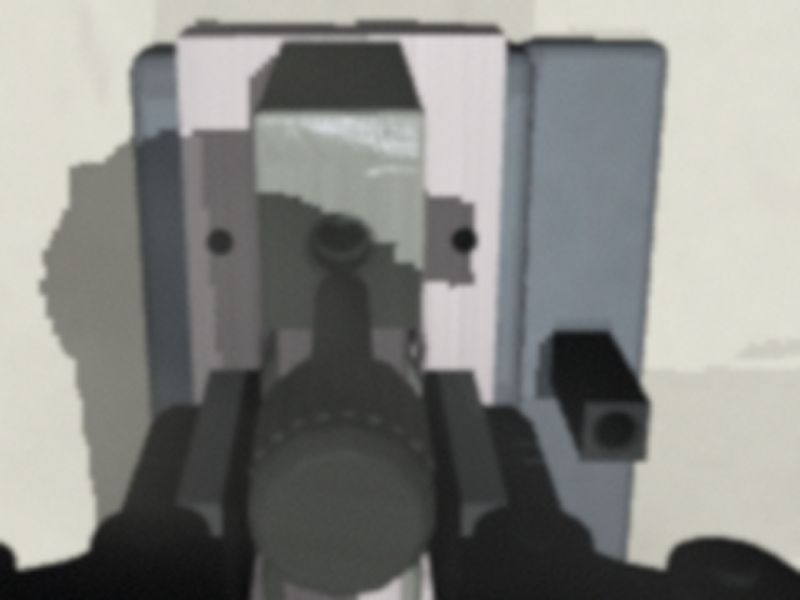

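Call:
{"fn": "servo_tool", "kwargs": {"rows": [{"linear": [1,0,-0.08],"angular": [0,0,0]},{"linear": [1,0,0],"angular": [0,0,0]},{"linear": [0.3,0,0],"angular": [0,0,0]},{"linear": [0.3,0,0],"angular": [0,0,0]},{"linear": [0,0,0],"angular": [0,0,0]}]}}

```text
clock: 53.2
eef_pos: [0.5389, -0.1515, 0.1879]
ee_rot: [[-0.001, -1.0, -0.028], [0.0, -0.028, 1.0], [-1.0, 0.001, 0.0]]
ft_force: [-0.2, 0.3, -0.9]
finger_gap: 0.0228
```

Call:
{"fn": "servo_tool", "kwargs": {"rows": [{"linear": [0.3,0,0],"angular": [0,0,0]},{"linear": [0.3,0,0],"angular": [0,0,0]},{"linear": [0.3,0,0],"angular": [0,0,0]},{"linear": [0,0,0],"angular": [0,0,0]},{"linear": [0,0,0],"angular": [0,0,0]}]}}

```text
clock: 53.7
eef_pos: [0.5391, -0.1514, 0.1795]
ee_rot: [[-0.0, -1.0, -0.028], [0.0, -0.028, 1.0], [-1.0, 0.0, 0.0]]
ft_force: [0.2, 0.4, -0.8]
finger_gap: 0.0225
```

```bash
python3 -c "
from h import *
go(.5389,-.1515,.1398,182.07);s=robot.get_state();print(np.round(s['wrist_torque'],2))"
```

```text
t=53.7 p=[ 0.5391 -0.1514  0.1795] shift=[ 3.97  0.02 -0.  ] jaw=-178.39 tilt=[-0.0001  0.    ] q1=0.08 q6=-0.06 F=[ 0.2  0.4 -0.8] gap=0.0225 turn_x=-0.008
[-0.03  0.05 -0.04]
```

Call:
{"fn": "servo_tool", "kwargs": {"rows": [{"linear": [0.3,0,0],"angular": [0,0,0]},{"linear": [0.3,0,0],"angular": [0,0,0]},{"linear": [0.3,0,0],"angular": [0,0,0]},{"linear": [0,0,0],"angular": [0,0,0]},{"linear": [0,0,0],"angular": [0,0,0]}]}}

```text
clock: 54.2
eef_pos: [0.5391, -0.1515, 0.1704]
ee_rot: [[-0.0, -1.0, -0.028], [-0.0, -0.028, 1.0], [-1.0, 0.0, -0.0]]
ft_force: [-0.0, -0.6, -0.2]
finger_gap: 0.023
```

Call:
{"fn": "servo_tool", "kwargs": {"rows": [{"linear": [0.3,0,0],"angular": [0,0,0]},{"linear": [0.3,0,0],"angular": [0,0,0]},{"linear": [0.3,0,0],"angular": [0,0,0]},{"linear": [0,0,0],"angular": [0,0,0]},{"linear": [0,0,0],"angular": [0,0,0]}]}}

```text
clock: 54.7
eef_pos: [0.5391, -0.1515, 0.1614]
ee_rot: [[-0.0, -1.0, -0.028], [-0.0, -0.028, 1.0], [-1.0, 0.0, -0.0]]
ft_force: [-0.4, 0.5, -0.8]
finger_gap: 0.0228
```

```bash
python3 -c "
from h import *
go(.5389,-.1515,.1398,182.07);s=robot.get_state();print(np.round(s['wrist_torque'],2))"
```

```text
t=54.7 p=[ 0.5391 -0.1515  0.1614] shift=[ 2.16  0.02 -0.  ] jaw=-178.40 tilt=[-0.0003 -0.    ] q1=0.08 q6=-0.06 F=[-0.4  0.5 -0.8] gap=0.0228 turn_x=-0.008
[-0.   -0.06  0.02]
```

Smooth through the bar; push on to home.

Call:
{"fn": "servo_tool", "kwargs": {"rows": [{"linear": [0.4,0,0],"angular": [0,0,0]},{"linear": [0.4,0,0],"angular": [0,0,0]},{"linear": [0.4,0,0],"angular": [0,0,0]},{"linear": [0.3,0,0],"angular": [0,0,0]},{"linear": [0.2,0,0],"angular": [0,0,0]}]}}

```text
clock: 55.2
eef_pos: [0.539, -0.1514, 0.144]
ee_rot: [[-0.001, -1.0, -0.028], [0.0, -0.028, 1.0], [-1.0, 0.001, 0.0]]
ft_force: [-0.8, 0.0, 0.0]
finger_gap: 0.0225
```

Call:
{"fn": "servo_tool", "kwargs": {"rows": [{"linear": [0.15,0,0],"angular": [0,0,0]},{"linear": [0.15,0,0],"angular": [0,0,0]},{"linear": [0.1,0,0],"angular": [0,0,0]},{"linear": [0,0,0],"angular": [0,0,0]},{"linear": [0,0,0],"angular": [0,0,0]}]}}

```text
clock: 55.7
eef_pos: [0.5392, -0.1514, 0.1405]
ee_rot: [[0.0, -1.0, -0.028], [0.0, -0.028, 1.0], [-1.0, -0.0, 0.0]]
ft_force: [-0.2, -0.9, -1.1]
finger_gap: 0.0231
```

```bash
python3 -c "
from h import *
go(.5389,-.1515,.1398,182.07);s=robot.get_state();print(np.round(s['wrist_torque'],2))"
```

```text
t=55.7 p=[ 0.5392 -0.1514  0.1405] shift=[ 0.07  0.03 -0.01] jaw=-178.40 tilt=[0.0001 0.0001] q1=0.08 q6=-0.06 F=[-0.2 -0.9 -1.1] gap=0.0231 turn_x=-0.008
[ 0.04 -0.05 -0.04]
```

Call:
{"fn": "servo_tool", "kwargs": {"rows": [{"linear": [0.05,0,0],"angular": [0,0,0]},{"linear": [0.05,0,0],"angular": [0,0,0]},{"linear": [0.05,0,0],"angular": [0,0,0]},{"linear": [0,0,0],"angular": [0,0,0]},{"linear": [0,0,0],"angular": [0,0,0]}]}}

```text
clock: 56.2
eef_pos: [0.5392, -0.1514, 0.1404]
ee_rot: [[0.001, -1.0, -0.028], [-0.0, -0.028, 1.0], [-1.0, -0.001, -0.0]]
ft_force: [-2.7, 2.4, 6.3]
finger_gap: 0.0228
```

Call:
{"fn": "servo_tool", "kwargs": {"rows": [{"linear": [0,0,0],"angular": [0,0,0]},{"linear": [0,0,0],"angular": [0,0,0]},{"linear": [0,0,0],"angular": [0,0,0]},{"linear": [0,0,0],"angular": [0,0,0]},{"linear": [0,0,0],"angular": [0,0,0]}], "gripper": 120}}

```text
clock: 56.7
eef_pos: [0.5391, -0.1515, 0.1387]
ee_rot: [[-0.0, -1.0, -0.028], [0.0, -0.028, 1.0], [-1.0, 0.0, 0.0]]
ft_force: [-0.1, 1.3, -1.1]
finger_gap: 0.0453
```

Call:
{"fn": "servo_tool", "kwargs": {"rows": [{"linear": [-1,0,0],"angular": [0,0,0]},{"linear": [-2,0,0],"angular": [0,0,0]},{"linear": [-3,0,0],"angular": [0,0,0]},{"linear": [-3,0,0],"angular": [0,0,0]},{"linear": [0,0,0],"angular": [0,0,0]}]}}

```text
clock: 57.2
eef_pos: [0.5408, -0.1522, 0.2352]
ee_rot: [[0.009, -1.0, -0.028], [-0.002, -0.028, 1.0], [-1.0, -0.009, -0.002]]
ft_force: [-0.4, 1.3, 0.1]
finger_gap: 0.0451
```

```bash
python3 - <<'E'
from h import *
im,d,p=snap('wrist','w14');snap('scene')
Q,_=pts('wrist',.183,.2,.51,.57,-.18,-.12);print('pin',len(Q),circ(Q,0) if len(Q)>5 else '')
Q,_=pts('wrist',.18,.21,.49,.57,-.05,.05);print('knob',len(Q),circ(Q,0) if len(Q)>5 else '')
Q,_=pts('scene',.18,.21,.49,.57,-.05,.05);print('knob scene',len(Q),circ(Q,0) if len(Q)>5 else '')
go(.534,.0,.25,182.07)
cv2.imwrite('pics/f3.png',im)
E
```

```text
pin 996 (array([ 0.5405, -0.1515,  0.0129]), array([ 0.5402, -0.1534]), array([ 0.5401, -0.1517]), 996, np.float64(0.1913))
knob 251 (array([ 0.5354, -0.0145,  0.0158]), array([ 0.5363, -0.0194]), array([ 0.5354, -0.0178]), 251, np.float64(0.1843))
knob scene 149 (array([ 0.531 , -0.0031,  0.0221]), array([ 5.285e-01, -2.000e-04]), array([ 0.5303, -0.0021]), 149, np.float64(0.1897))
t=57.3 p=[ 0.5395 -0.1514  0.2302] shift=[-1.97  0.13 15.15] jaw=-178.40 tilt=[0.002  0.0004] q1=0.08 q6=-0.06 F=[ 0.5  0.1 -0.2] gap=0.0455 turn_x=-0.008
```

Call:
{"fn": "servo_tool", "kwargs": {"rows": [{"linear": [-2,0,3],"angular": [0,0,0]},{"linear": [-2,0,3],"angular": [0,0,0]},{"linear": [0,0,3],"angular": [0,0,0]},{"linear": [0,0.1,3],"angular": [0,0,0]},{"linear": [0,0,3],"angular": [0,0,0]}], "gripper": 0}}

```text
clock: 57.8
eef_pos: [0.5334, -0.0003, 0.2681]
ee_rot: [[-0.002, -1.0, -0.028], [-0.0, -0.028, 1.0], [-1.0, 0.002, 0.0]]
ft_force: [0.6, 0.1, -0.5]
finger_gap: 0.0853
```

Call:
{"fn": "servo_tool", "kwargs": {"rows": [{"linear": [0,0,0],"angular": [0,0,0]},{"linear": [0,0,0],"angular": [0,0,0]},{"linear": [0,0,0],"angular": [0,0,0]},{"linear": [0,0,0],"angular": [0,0,0]},{"linear": [0,0,0],"angular": [0,0,0]}]}}

```text
clock: 58.3
eef_pos: [0.5339, -0.0022, 0.2689]
ee_rot: [[-0.0, -1.0, -0.027], [-0.0, -0.027, 1.0], [-1.0, 0.0, -0.0]]
ft_force: [-0.0, -0.3, 0.7]
finger_gap: 0.085
```

```bash
python3 - <<'E'
from h import *
im,d,p=snap('wrist','w15')
Q,_=pts('wrist',.185,.2,.49,.57,-.05,.05);print('knob',len(Q),circ(Q,0) if len(Q)>5 else '')
for y in (.0275,-.0285,-.0847):
  Q,_=pts('wrist',.107,.118,.50,.57,y-.027,y+.027);
  if len(Q): print('lid',len(Q),*circ(Q,0))
P,_=pts('wrist',.147,.158,.5,.56,-.15,.2);print('bar',cv2.minAreaRect(P[:,:2].astype(np.float32)),len(P))
go(.534,-.0005,.136,182.07)
E
```

```text
knob 2056 (array([ 5.347e-01, -5.000e-04,  2.100e-02]), array([ 0.5349, -0.0023]), array([ 5.348e-01, -4.000e-04]), 2056, np.float64(0.1916))
lid 274 [ 0.5364 -0.0288  0.0233] [ 0.5376 -0.0292] [ 0.5365 -0.0278] 274 0.1112
lid 309 [ 0.5388 -0.0846  0.0232] [ 0.5433 -0.0844] [ 0.539  -0.0841] 309 0.1111
bar ((0.5338521599769592, 0.015014499425888062), (0.032735321670770645, 0.2965761721134186), 1.9871673583984375) 8781
t=58.4 p=[ 0.5339 -0.0021  0.2689] shift=[ 1.329e+01 -1.000e-02  1.600e-01] jaw=-178.46 tilt=[-0.0002  0.    ] q1=0.37 q6=-0.35 F=[-0.6  0.6  0.8] gap=0.0854 turn_x=-0.009
```

Call:
{"fn": "servo_tool", "kwargs": {"rows": [{"linear": [0,0.04,0.12],"angular": [0,0,0]},{"linear": [0,0,0],"angular": [-0.145,0,0]},{"linear": [0,0,0],"angular": [-0.145,0,0]},{"linear": [0,0,0],"angular": [-0.145,0,0]},{"linear": [0,0,0],"angular": [-0.145,0,0]}]}}

```text
clock: 58.85
eef_pos: [0.5335, -0.0004, 0.269]
ee_rot: [[-0.0, -0.817, -0.576], [0.0, -0.576, 0.817], [-1.0, -0.0, 0.0]]
ft_force: [-0.2, 0.7, -0.1]
finger_gap: 0.0854
```

Call:
{"fn": "servo_tool", "kwargs": {"rows": [{"linear": [0,0,0],"angular": [-0.145,0,0]},{"linear": [0,0,0],"angular": [-0.145,0,0]},{"linear": [0,0,0],"angular": [-0.145,0,0]},{"linear": [0,0,0],"angular": [-0.145,0,0]},{"linear": [0,0,0],"angular": [-0.145,0,0]}]}}

```text
clock: 59.35
eef_pos: [0.5335, -0.0004, 0.269]
ee_rot: [[-0.0, -0.23, -0.973], [0.0, -0.973, 0.23], [-1.0, -0.0, 0.0]]
ft_force: [0.5, 0.2, 0.6]
finger_gap: 0.0857
```

Call:
{"fn": "servo_tool", "kwargs": {"rows": [{"linear": [0,0,0],"angular": [-0.145,0,0]},{"linear": [0,0,0],"angular": [-0.145,0,0]},{"linear": [0,0,0],"angular": [-0.145,0,0]},{"linear": [0,0,0],"angular": [-0.145,0,0]},{"linear": [0,0,0],"angular": [-0.145,0,0]}]}}

```text
clock: 59.85
eef_pos: [0.5335, -0.0004, 0.269]
ee_rot: [[-0.0, 0.473, -0.881], [0.0, -0.881, -0.473], [-1.0, -0.0, -0.0]]
ft_force: [-0.2, 0.3, -0.7]
finger_gap: 0.0855
```

Call:
{"fn": "servo_tool", "kwargs": {"rows": [{"linear": [0,0,0],"angular": [-0.145,0,0]},{"linear": [0,0,0],"angular": [-0.145,0,0]},{"linear": [0,0,0],"angular": [-0.145,0,0]},{"linear": [0,0,0],"angular": [-0.145,0,0]},{"linear": [0,0,0],"angular": [-0.145,0,0]}]}}

```text
clock: 60.35
eef_pos: [0.5335, -0.0004, 0.269]
ee_rot: [[0.0, 0.938, -0.346], [0.0, -0.346, -0.938], [-1.0, -0.0, -0.0]]
ft_force: [-0.3, -0.4, -0.1]
finger_gap: 0.0855
```

Call:
{"fn": "servo_tool", "kwargs": {"rows": [{"linear": [4,0,0],"angular": [0,0,0]},{"linear": [4,0,0],"angular": [0,0,0]},{"linear": [3,0,0],"angular": [0,0,0]},{"linear": [1.5,0,0],"angular": [0,0,0]},{"linear": [0.5,0,0],"angular": [0,0,0]}]}}

```text
clock: 60.85
eef_pos: [0.5329, -0.0006, 0.1377]
ee_rot: [[-0.002, 0.936, -0.351], [-0.001, -0.351, -0.936], [-1.0, -0.002, 0.001]]
ft_force: [0.1, 0.1, -0.3]
finger_gap: 0.0854
```

```bash
python3 -c "
from h import *
go(.5335,-.0009,.136,182.07)"
```

```text
t=60.9 p=[ 0.5329 -0.0006  0.1377] shift=[0.17 0.07 0.01] jaw=-20.56 tilt=[-0.0021 -0.0007] q1=0.38 q6=2.41 F=[ 0.1  0.1 -0.3] gap=0.0854 turn_x=-0.395
```

Call:
{"fn": "servo_tool", "kwargs": {"rows": [{"linear": [0.2,0,0],"angular": [0,0,0]},{"linear": [0,0,0],"angular": [0,0,0]},{"linear": [0,0,0],"angular": [0,0,0]},{"linear": [0,0,0],"angular": [0,0,0]},{"linear": [0,0,0],"angular": [0,0,0]}]}}

```text
clock: 61.35
eef_pos: [0.5338, -0.0002, 0.1376]
ee_rot: [[0.001, 0.936, -0.351], [0.0, -0.351, -0.936], [-1.0, 0.001, -0.001]]
ft_force: [0.2, 0.2, 0.3]
finger_gap: 0.0852
```

Call:
{"fn": "servo_tool", "kwargs": {"rows": [{"linear": [0,0,0],"angular": [0,0,0]},{"linear": [0,0,0],"angular": [0,0,0]},{"linear": [0,0,0],"angular": [0,0,0]},{"linear": [0,0,0],"angular": [0,0,0]},{"linear": [0,0,0],"angular": [0,0,0]}], "gripper": 255, "force": 60}}

```text
clock: 61.85
eef_pos: [0.5343, -0.0006, 0.1375]
ee_rot: [[0.002, 0.936, -0.351], [-0.0, -0.351, -0.936], [-1.0, 0.002, -0.0]]
ft_force: [4.6, -1.7, 0.7]
finger_gap: 0.0382
```

Call:
{"fn": "servo_tool", "kwargs": {"rows": [{"linear": [0,0,0],"angular": [0,0,0]},{"linear": [0,0,0],"angular": [0,0,0]},{"linear": [0,0,0],"angular": [0,0,0]},{"linear": [0,0,0],"angular": [0,0,0]},{"linear": [0,0,0],"angular": [0,0,0]}]}}

```text
clock: 62.35
eef_pos: [0.5342, -0.0006, 0.1375]
ee_rot: [[0.002, 0.936, -0.351], [-0.0, -0.351, -0.936], [-1.0, 0.002, -0.0]]
ft_force: [4.5, -1.1, 0.4]
finger_gap: 0.0386
```

Call:
{"fn": "servo_tool", "kwargs": {"rows": [{"linear": [0.03,0,0],"angular": [0.14,0,0]},{"linear": [0.03,0,0],"angular": [0.14,0,0]},{"linear": [0.03,0,0],"angular": [0.14,0,0]},{"linear": [0.03,0,0],"angular": [0.14,0,0]},{"linear": [0.02,0,0],"angular": [0.14,0,0]}]}}

```text
clock: 62.85
eef_pos: [0.5347, -0.0009, 0.1362]
ee_rot: [[0.003, 0.485, -0.875], [-0.001, -0.875, -0.485], [-1.0, 0.002, -0.002]]
ft_force: [8.6, -4.9, -1.3]
finger_gap: 0.0384
```

```bash
python3 -c "
from h import *
go(.5335,-.0009,.136,182.07);print(np.round(robot.get_state()['wrist_torque'],2))"
```

```text
t=62.9 p=[ 0.5347 -0.0009  0.1362] shift=[ 0.02 -0.06  0.1 ] jaw=-61.01 tilt=[ 0.0029 -0.0007] q1=0.38 q6=1.70 F=[ 8.6 -4.9 -1.3] gap=0.0384 turn_x=-1.101
[-1.47 -2.56  0.1 ]
```

Call:
{"fn": "servo_tool", "kwargs": {"rows": [{"linear": [0.03,0.1,-0.06],"angular": [0.14,0,0]},{"linear": [0.03,0,0],"angular": [0.14,0,0]},{"linear": [0.03,0,0],"angular": [0.14,0,0]},{"linear": [0.03,0,0],"angular": [0.14,0,0]},{"linear": [0.02,0,0],"angular": [0.14,0,0]}]}}

```text
clock: 63.35
eef_pos: [0.5349, -0.0016, 0.1347]
ee_rot: [[0.001, -0.193, -0.981], [-0.001, -0.981, 0.193], [-1.0, 0.001, -0.001]]
ft_force: [3.0, -4.3, 1.3]
finger_gap: 0.0388
```

Call:
{"fn": "servo_tool", "kwargs": {"rows": [{"linear": [0.03,0,0],"angular": [0.14,0,0]},{"linear": [0.03,0,0],"angular": [0.14,0,0]},{"linear": [0.03,0,0],"angular": [0.14,0,0]},{"linear": [0.03,0,0],"angular": [0.14,0,0]},{"linear": [0.02,0,0],"angular": [0.14,0,0]}]}}

```text
clock: 63.85
eef_pos: [0.5345, -0.0021, 0.1333]
ee_rot: [[0.0, -0.78, -0.626], [-0.002, -0.626, 0.78], [-1.0, 0.001, -0.002]]
ft_force: [2.5, -5.4, 0.2]
finger_gap: 0.0382
```

Call:
{"fn": "servo_tool", "kwargs": {"rows": [{"linear": [0.03,0,0],"angular": [0.14,0,0]},{"linear": [0.03,0,0],"angular": [0.14,0,0]},{"linear": [0.03,0,0],"angular": [0.14,0,0]},{"linear": [0.03,0,0],"angular": [0.14,0,0]},{"linear": [0.02,0,0],"angular": [0.14,0,0]}]}}

```text
clock: 64.35
eef_pos: [0.534, -0.0024, 0.1319]
ee_rot: [[-0.001, -1.0, 0.024], [-0.002, 0.024, 1.0], [-1.0, 0.001, -0.002]]
ft_force: [-0.8, -6.7, 3.6]
finger_gap: 0.0381
```

Call:
{"fn": "servo_tool", "kwargs": {"rows": [{"linear": [0.03,0,0],"angular": [0.14,0,0]},{"linear": [0.03,0,0],"angular": [0.14,0,0]},{"linear": [0.03,0,0],"angular": [0.14,0,0]},{"linear": [0.03,0,0],"angular": [0.14,0,0]},{"linear": [0.02,0,0],"angular": [0.14,0,0]}]}}

```text
clock: 64.85
eef_pos: [0.5338, -0.0021, 0.1305]
ee_rot: [[-0.001, -0.75, 0.662], [-0.002, 0.662, 0.75], [-1.0, -0.0, -0.002]]
ft_force: [-2.0, -3.7, 3.3]
finger_gap: 0.0382
```

```bash
python3 -c "
from h import *
go(.5335,-.0009,.136,182.07);print(np.round(robot.get_state()['wrist_torque'],2))"
```

```text
t=64.8 p=[ 0.5338 -0.0021  0.1305] shift=[-0.55  0.11  0.07] jaw=138.56 tilt=[-0.0014 -0.002 ] q1=0.37 q6=-1.10 F=[-2.  -3.7  3.3] gap=0.0382 turn_x=-0.759
[-1.4  0.5  0.1]
```

Call:
{"fn": "servo_tool", "kwargs": {"rows": [{"linear": [0.03,0,0],"angular": [0.12,0,0]},{"linear": [0.02,0,0],"angular": [0.12,0,0]},{"linear": [0.03,0,0],"angular": [0.12,0,0]},{"linear": [0.02,0,0],"angular": [0.12,0,0]},{"linear": [0,0,0],"angular": [0,0,0]}]}}

```text
clock: 65.35
eef_pos: [0.5339, -0.0018, 0.1296]
ee_rot: [[-0.001, -0.364, 0.931], [-0.001, 0.931, 0.364], [-1.0, -0.001, -0.001]]
ft_force: [-2.5, -3.7, 4.4]
finger_gap: 0.0385
```

```bash
python3 -c "
from h import *
go(.5335,-.0009,.136,182.07);print(np.round(robot.get_state()['wrist_torque'],2))"
```

```text
t=65.3 p=[ 0.5339 -0.0018  0.1296] shift=[-0.64  0.1  -0.01] jaw=111.33 tilt=[-0.001  -0.0013] q1=0.37 q6=-1.57 F=[-2.5 -3.7  4.4] gap=0.0385 turn_x=-1.235
[-1.2   1.05 -0.03]
```

Call:
{"fn": "servo_tool", "kwargs": {"rows": [{"linear": [0,0,0],"angular": [0.05,0,0]},{"linear": [0,0,0],"angular": [0.05,0,0]},{"linear": [0,0,0],"angular": [0,0,0]},{"linear": [0,0,0],"angular": [0,0,0]},{"linear": [0,0,0],"angular": [0,0,0]}]}}

```text
clock: 65.85
eef_pos: [0.535, -0.0013, 0.1297]
ee_rot: [[0.001, -0.275, 0.962], [-0.001, 0.962, 0.275], [-1.0, -0.001, 0.001]]
ft_force: [2.8, -4.4, 3.4]
finger_gap: 0.0384
```

```bash
python3 -c "
from h import *
go(.5335,-.0009,.136,182.07);print(np.round(robot.get_state()['wrist_torque'],2))"
```

```text
t=65.8 p=[ 0.535  -0.0013  0.1297] shift=[-0.63  0.08 -0.14] jaw=105.94 tilt=[ 0.0014 -0.0008] q1=0.37 q6=-1.67 F=[ 2.8 -4.4  3.4] gap=0.0384 turn_x=-1.329
[-1.55 -0.96  0.99]
```

Call:
{"fn": "servo_tool", "kwargs": {"rows": [{"linear": [0,0,0],"angular": [0,0,0]},{"linear": [0,0,0],"angular": [0,0,0]},{"linear": [0,0,0],"angular": [0,0,0]},{"linear": [0,0,0],"angular": [0,0,0]},{"linear": [0,0,0],"angular": [0,0,0]}], "gripper": 0}}

```text
clock: 66.35
eef_pos: [0.5344, -0.0007, 0.1288]
ee_rot: [[-0.0, -0.271, 0.963], [0.0, 0.963, 0.271], [-1.0, 0.0, -0.0]]
ft_force: [-0.9, 0.4, -0.0]
finger_gap: 0.0854
```

Call:
{"fn": "servo_tool", "kwargs": {"rows": [{"linear": [-1,0,0],"angular": [0,0,0]},{"linear": [-3,0,0],"angular": [0,0,0]},{"linear": [-4,0,0],"angular": [0,0,0]},{"linear": [-4,0,0],"angular": [0,0,0]},{"linear": [-2,0,0],"angular": [0,0,0]}]}}

```text
clock: 66.85
eef_pos: [0.5353, -0.0013, 0.2742]
ee_rot: [[0.006, -0.27, 0.963], [0.001, 0.963, 0.27], [-1.0, -0.001, 0.006]]
ft_force: [-0.5, 0.6, -0.3]
finger_gap: 0.0856
```

Call:
{"fn": "servo_tool", "kwargs": {"rows": [{"linear": [0,0,0],"angular": [-0.14,0,0]},{"linear": [0,0,0],"angular": [-0.14,0,0]},{"linear": [0,0,0],"angular": [-0.14,0,0]},{"linear": [0,0,0],"angular": [-0.14,0,0]},{"linear": [0,0,0],"angular": [-0.14,0,0]}]}}

```text
clock: 67.35
eef_pos: [0.5345, -0.001, 0.2699]
ee_rot: [[0.001, -0.83, 0.557], [0.0, 0.557, 0.83], [-1.0, -0.0, 0.001]]
ft_force: [-0.1, 0.2, 0.8]
finger_gap: 0.0852
```

Call:
{"fn": "servo_tool", "kwargs": {"rows": [{"linear": [0,0,0],"angular": [-0.14,0,0]},{"linear": [0,0,0],"angular": [-0.14,0,0]},{"linear": [0,0,0],"angular": [-0.14,0,0]},{"linear": [0,0,0],"angular": [-0.14,0,0]},{"linear": [0,0,0],"angular": [-0.14,0,0]}]}}

```text
clock: 67.85
eef_pos: [0.5345, -0.001, 0.2699]
ee_rot: [[0.001, -0.994, -0.109], [0.0, -0.109, 0.994], [-1.0, -0.001, 0.0]]
ft_force: [-0.5, -0.4, 0.4]
finger_gap: 0.0851
```

```bash
python3 - <<'E'
from h import *
go(.423,.3474,.25,185.9)
im,d,p=snap('wrist','w16');snap('scene');snap('side')
for n in ('wrist','scene','side'):
  Q,_=pts(n,.175,.2,.49,.58,-.05,.05);print('knob',n,len(Q),circ(Q,0) if len(Q)>5 else '')
  Q,_=pts(n,.175,.2,.51,.57,-.18,-.12);print('pin',n,len(Q),circ(Q,0) if len(Q)>5 else '')
for y in (.0275,-.0285,-.0847):
  Q,_=pts('wrist',.107,.118,.50,.58,y-.027,y+.027);
  if len(Q): print('lid',len(Q),*circ(Q,0))
P,_=pts('wrist',.147,.158,.5,.56,-.15,.2);print('bar',cv2.minAreaRect(P[:,:2].astype(np.float32)),len(P))
E
```

```text
t=67.8 p=[ 0.5345 -0.001   0.2699] shift=[ 1.99  7.3  35.84] jaw=-173.76 tilt=[0.0007 0.0002] q1=0.37 q6=-0.27 F=[-0.5 -0.4  0.4] gap=0.0851 turn_x=0.006
knob wrist 1970 (array([ 0.5359, -0.0006,  0.0209]), array([ 0.5358, -0.0023]), array([ 0.5356, -0.0008]), 1970, np.float64(0.1836))
pin wrist 1437 (array([ 0.5407, -0.151 ,  0.0128]), array([ 0.5409, -0.149 ]), array([ 0.5407, -0.1503]), 1437, np.float64(0.191))
knob scene 131 (array([ 0.5306, -0.0008,  0.0216]), array([ 0.5301, -0.    ]), array([ 0.5314, -0.0017]), 131, np.float64(0.1823))
pin scene 0 
knob side 87 (array([ 0.5335, -0.0061,  0.0243]), array([ 0.5313, -0.0125]), array([ 0.5329, -0.0082]), 87, np.float64(0.1822))
pin side 70 (array([ 0.5381, -0.157 ,  0.0165]), array([ 0.5359, -0.1609]), array([ 0.5369, -0.1584]), 70, np.float64(0.1861))
lid 27 [0.5358 0.0338 0.0223] [0.5518 0.0376] [0.5358 0.0366] 27 0.1107
lid 270 [ 0.5363 -0.0284  0.0232] [ 0.5378 -0.029 ] [ 0.5363 -0.0287] 270 0.1111
lid 317 [ 0.5388 -0.0844  0.0233] [ 0.5416 -0.0845] [ 0.539  -0.0839] 317 0.1111
bar ((0.5345897674560547, 0.014499425888061523), (0.032907843589782715, 0.29638898372650146), 2.004666328430176) 9001
```

View pics/w16.png

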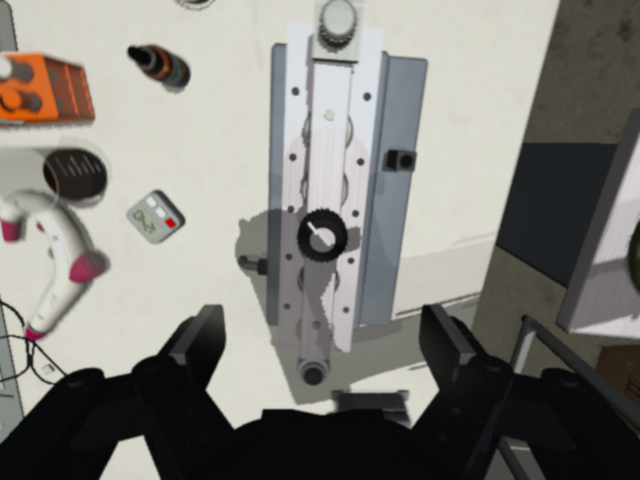

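Call:
{"fn": "servo_tool", "kwargs": {"rows": [{"linear": [0,0.73,3.58],"angular": [0.006,0,0]},{"linear": [0,0.73,3.58],"angular": [0,0,0]},{"linear": [0,0.73,3.58],"angular": [0,0,0]},{"linear": [0,0.73,3.58],"angular": [0,0,0]},{"linear": [0,0.73,3.58],"angular": [0,0,0]}]}}

```text
clock: 68.5
eef_pos: [0.48, 0.1749, 0.2696]
ee_rot: [[0.001, -0.996, -0.093], [0.001, -0.093, 0.996], [-1.0, -0.001, 0.0]]
ft_force: [0.7, 0.3, 0.6]
finger_gap: 0.0854
```

Call:
{"fn": "servo_tool", "kwargs": {"rows": [{"linear": [0,0.73,3.58],"angular": [0,0,0]},{"linear": [0,0.73,3.58],"angular": [0,0,0]},{"linear": [0,0.73,3.58],"angular": [0,0,0]},{"linear": [0,0.73,3.58],"angular": [0,0,0]},{"linear": [0,0.73,3.58],"angular": [0,0,0]}]}}

```text
clock: 69.0
eef_pos: [0.4263, 0.3496, 0.2696]
ee_rot: [[0.0, -0.996, -0.093], [0.001, -0.093, 0.996], [-1.0, -0.0, 0.001]]
ft_force: [0.8, -0.7, 0.3]
finger_gap: 0.0855
```

Call:
{"fn": "servo_tool", "kwargs": {"rows": [{"linear": [4,0,0],"angular": [0,0,0]},{"linear": [4,0,0],"angular": [0,0,0]},{"linear": [4,0,0],"angular": [0,0,0]},{"linear": [2,0,0],"angular": [0,0,0]},{"linear": [0,0,0],"angular": [0,0,0]}]}}

```text
clock: 69.5
eef_pos: [0.4256, 0.347, 0.1256]
ee_rot: [[-0.004, -0.996, -0.094], [-0.005, -0.094, 0.996], [-1.0, 0.004, -0.004]]
ft_force: [0.3, -0.8, -0.6]
finger_gap: 0.0852
```

```bash
python3 -c "
from h import *
snap('wrist')
P,_=pts('wrist',.098,.112,.36,.48,.28,.41); print(len(P),cv2.minAreaRect(P[:,:2].astype(np.float32)))
go(.4228,.3474,.0535,185.9)"
```

```text
1979 ((0.4239889681339264, 0.3472440242767334), (0.013839524239301682, 0.055623993277549744), 6.125063896179199)
t=69.5 p=[0.4268 0.3477 0.1285] shift=[7.5  0.39 0.02] jaw=-174.59 tilt=[-0.0009 -0.002 ] q1=1.05 q6=-0.95 F=[-0.5  0.2  1.4] gap=0.0852 turn_x=-0.009
```

Call:
{"fn": "servo_tool", "kwargs": {"rows": [{"linear": [3,0.37,0],"angular": [-0.009,0,0]},{"linear": [2.5,0,0],"angular": [0,0,0]},{"linear": [1.5,0,0],"angular": [0,0,0]},{"linear": [0.5,0,0],"angular": [0,0,0]},{"linear": [0,0,0],"angular": [0,0,0]}]}}

```text
clock: 70.05
eef_pos: [0.4237, 0.3483, 0.055]
ee_rot: [[0.001, -0.994, -0.105], [0.0, -0.105, 0.994], [-1.0, -0.001, 0.0]]
ft_force: [-0.5, 0.3, 0.0]
finger_gap: 0.0851
```

Call:
{"fn": "servo_tool", "kwargs": {"rows": [{"linear": [0,0,0],"angular": [0,0,0]},{"linear": [0,0,0],"angular": [0,0,0]},{"linear": [0,0,0],"angular": [0,0,0]},{"linear": [0,0,0],"angular": [0,0,0]},{"linear": [0,0,0],"angular": [0,0,0]}], "gripper": 255, "force": 60}}

```text
clock: 70.55
eef_pos: [0.4231, 0.3479, 0.0544]
ee_rot: [[-0.0, -0.994, -0.106], [0.0, -0.106, 0.994], [-1.0, 0.0, 0.0]]
ft_force: [-13.7, -2.3, 20.6]
finger_gap: 0.0133
```

Call:
{"fn": "servo_tool", "kwargs": {"rows": [{"linear": [0,0,0],"angular": [0,0,0]},{"linear": [0,0,0],"angular": [0,0,0]},{"linear": [0,0,0],"angular": [0,0,0]},{"linear": [0,0,0],"angular": [0,0,0]},{"linear": [0,0,0],"angular": [0,0,0]}]}}

```text
clock: 71.05
eef_pos: [0.4229, 0.348, 0.0545]
ee_rot: [[-0.001, -0.994, -0.106], [0.0, -0.106, 0.994], [-1.0, 0.001, 0.0]]
ft_force: [-6.2, -1.1, 5.1]
finger_gap: 0.013
```

```bash
python3 -c "
from h import *
go(.4228,.3474,.0535,95.9)"
```

```text
t=71.0 p=[0.4229 0.348  0.0545] shift=[ 0.1   0.02 -0.06] jaw=-173.91 tilt=[-0.0005  0.0001] q1=1.06 q6=-0.95 F=[-6.2 -1.1  5.1] gap=0.0130 turn_x=-1.567
```

Call:
{"fn": "servo_tool", "kwargs": {"rows": [{"linear": [0,0,0],"angular": [0.14,0,0]},{"linear": [0,0,0],"angular": [0.14,0,0]},{"linear": [0,0,0],"angular": [0.14,0,0]},{"linear": [0,0,0],"angular": [0.14,0,0]},{"linear": [0,0,0],"angular": [0.14,0,0]}]}}

```text
clock: 71.55
eef_pos: [0.4235, 0.3478, 0.0545]
ee_rot: [[0.0, -0.826, 0.564], [-0.0, 0.564, 0.826], [-1.0, -0.001, 0.0]]
ft_force: [-1.2, -0.5, 4.4]
finger_gap: 0.013
```

Call:
{"fn": "servo_tool", "kwargs": {"rows": [{"linear": [0,0,0],"angular": [0.14,0,0]},{"linear": [0,0,0],"angular": [0.14,0,0]},{"linear": [0,0,0],"angular": [0.14,0,0]},{"linear": [0,0,0],"angular": [0.14,0,0]},{"linear": [0,0,0],"angular": [0.14,0,0]}]}}

```text
clock: 72.05
eef_pos: [0.4238, 0.3472, 0.0545]
ee_rot: [[0.001, -0.267, 0.964], [-0.001, 0.964, 0.267], [-1.0, -0.001, 0.0]]
ft_force: [-1.1, -2.6, 3.1]
finger_gap: 0.0126
```

Call:
{"fn": "servo_tool", "kwargs": {"rows": [{"linear": [0,0,0],"angular": [0.14,0,0]},{"linear": [0,0,0],"angular": [0.06,0,0]},{"linear": [0,0,0],"angular": [0,0,0]},{"linear": [0,0,0],"angular": [0,0,0]},{"linear": [0,0,0],"angular": [0,0,0]}]}}

```text
clock: 72.55
eef_pos: [0.4237, 0.3472, 0.0545]
ee_rot: [[0.001, -0.079, 0.997], [-0.002, 0.997, 0.079], [-1.0, -0.002, 0.001]]
ft_force: [-0.1, -5.5, 4.8]
finger_gap: 0.0128
```

Call:
{"fn": "servo_tool", "kwargs": {"rows": [{"linear": [0,0,0],"angular": [0,0,0]},{"linear": [0,0,0],"angular": [0,0,0]},{"linear": [0,0,0],"angular": [0,0,0]},{"linear": [0,0,0],"angular": [0,0,0]},{"linear": [0,0,0],"angular": [0,0,0]}], "gripper": 0}}

```text
clock: 73.05
eef_pos: [0.4232, 0.3481, 0.0539]
ee_rot: [[-0.0, -0.077, 0.997], [0.0, 0.997, 0.077], [-1.0, 0.0, -0.0]]
ft_force: [1.4, 0.5, -0.1]
finger_gap: 0.0838
```

Call:
{"fn": "servo_tool", "kwargs": {"rows": [{"linear": [-2,0,0],"angular": [0,0,0]},{"linear": [-4,0,0],"angular": [0,0,0]},{"linear": [-5,0,0],"angular": [0,0,0]},{"linear": [-5,0,0],"angular": [0,0,0]},{"linear": [-5,0,0],"angular": [0,0,0]}]}}

```text
clock: 73.55
eef_pos: [0.4231, 0.3477, 0.2662]
ee_rot: [[0.0, -0.077, 0.997], [0.001, 0.997, 0.077], [-1.0, 0.001, 0.0]]
ft_force: [1.1, 0.9, 0.5]
finger_gap: 0.0851
```

Call:
{"fn": "servo_tool", "kwargs": {"rows": [{"linear": [0,0,0],"angular": [0,0,0]},{"linear": [0,0,0],"angular": [0,0,0]},{"linear": [0,0,0],"angular": [0,0,0]},{"linear": [0,0,0],"angular": [0,0,0]},{"linear": [0,0,0],"angular": [0,0,0]}]}}

```text
clock: 74.05
eef_pos: [0.4231, 0.3476, 0.2628]
ee_rot: [[-0.001, -0.077, 0.997], [-0.002, 0.997, 0.077], [-1.0, -0.002, -0.001]]
ft_force: [0.4, -0.1, -0.4]
finger_gap: 0.0855
```

```bash
python3 - <<'E'
from h import *
go(.4228,.3474,.28,95.9)
w,d,p=snap('wrist');sc,_,_=snap('scene');sd,_,_=snap('side')
P,_=pts('wrist',.098,.112,.36,.48,.28,.41); print('blade',len(P),cv2.minAreaRect(P[:,:2].astype(np.float32)))
P,_=pts('wrist',.057,.067,.3,.55,.25,.45);print('box',cv2.minAreaRect(P[:,:2].astype(np.float32)))
for n in ('scene','side'):
  Q,_=pts(n,.175,.2,.49,.58,-.05,.05);print('knob',n,len(Q),circ(Q,0) if len(Q)>5 else '')
R=lambda a:cv2.resize(a,(400,300))
cv2.imwrite('pics/end.png',np.vstack([np.hstack([R(w),R(w[100:280,200:440])]),np.hstack([R(sc[220:370,200:400]),R(sd[200:335,260:440])])]))
E
```

```text
t=74.0 p=[0.4231 0.3476 0.2628] shift=[-1.72 -0.02 -0.03] jaw=94.40 tilt=[-0.0011 -0.0016] q1=1.05 q6=-2.55 F=[ 0.4 -0.1 -0.4] gap=0.0855 turn_x=-0.026
blade 759 ((0.42406702041625977, 0.3481942117214203), (0.05539685860276222, 0.013949064537882805), 6.239627838134766)
box ((0.42446890473365784, 0.3483952283859253), (0.10397116839885712, 0.10365726053714752), 6.2099103927612305)
knob scene 65 (array([ 0.5335, -0.0025,  0.019 ]), array([ 0.5371, -0.0047]), array([ 0.535 , -0.0024]), 65, np.float64(0.1834))
knob side 88 (array([ 0.5328, -0.01  ,  0.0234]), array([ 0.5315, -0.0121]), array([ 0.5341, -0.0083]), 88, np.float64(0.1822))
```

View pics/end.png

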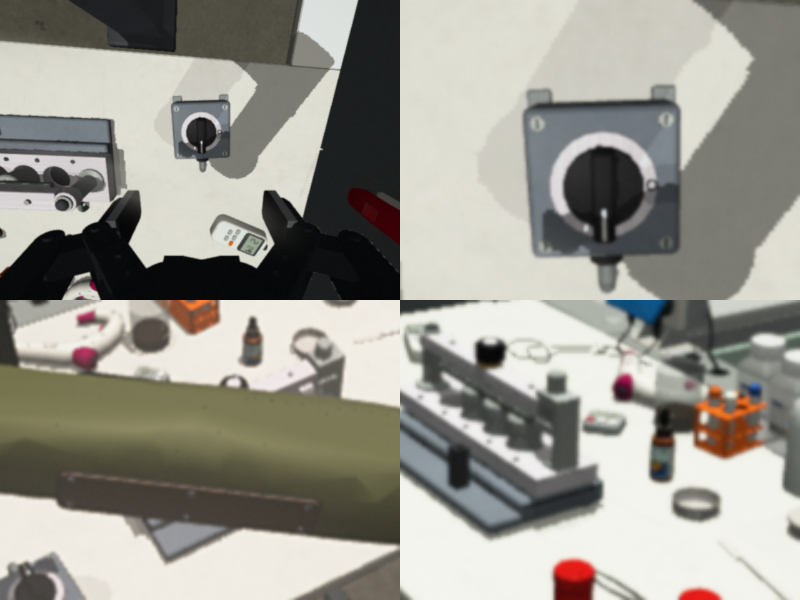

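```bash
python3 -c "
from plant import workorder; print(workorder.sign_off())"
```

```text
the job is handed in; nothing more can be done
None
```

The job is done and handed in at about 74 s of the 210 s allowed. I switched the isolator off and put the three grey jars in nests 2, 1 and 0; the red look-alikes were left alone. Then I swung the bar shut, pushed the pin home, screwed the knob tight and switched the isolator on again.

What the last checks showed:
- **Jars:** the lids measured 111 to 112 mm high, against 112 for seated, and lay on the nest axes. The jar in nest 2 was largely hidden by the bar and knob at the end, so its good reading dates from before the bar was shut.
- **Bar:** I pushed it until the force rose to 17 N with no further movement, and it lies in line with the mill (2.0° against the mill's 2.0 to 2.1°).
- **Pin:** the head top measured 191 mm, against 192 for home. It sits over the hole to about 1 mm.
- **Knob:** it was turned about 4.08 rad in a single grasp, although the task said it would need more. The knob sank 8.0 mm, which is 4.0 rad, and the torque rose to about 1 N m at the stop.
- **Isolator:** the handle is within 0.1° of the box axis with its index to the back, so it is on.
- **Dropper bottle:** upright and untouched.
- **Robot:** raised clear of everything.

Two things disagreed with the description. The closed fingertips stood about 28 mm behind the reported TCP instead of 11 mm ahead, so the first grasp of the isolator handle closed on air. I corrected all heights from the depth images after that. The wrist camera also read about 1.4 mm too far in x, and I allowed for that too.

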